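# Stand a blank plate up in a fixture and clamp it with the draw latch

## Task

First tip the leaning metal plate up so that it stands on its edge flat against the fixture's fence. Then hook the loop of the draw latch over the keeper on the sliding jaw, and finally press the latch's lever all the way down over centre so that the jaw clamps the foot of the plate. Leave the bottle, tin, cup and jar around it where they stand.

Things in the scene. Friction and masses are not known exactly. Their poses are not given: they have to be found in the camera images.
- fixture: grey steel base bolted to the bench, 290 x 215 x 14 mm (x -170..120, y -75..140). Origin on the bench under the fence's working face, z up; deck at z = 14. The draw latch lies along the line y = 100 and works in the x-z plane: lever at the -x end, keeper at the +x end. Two sloping rests (x 70, y +-48, tops 52 above the deck) hold the leaning plate.
- fence_foot (a point): middle of the fence's foot, on the deck at fixture x = 0, y = 0, z = 14, axes as the fixture's. The fence is an upright steel wall 130 wide (y), 85 high above the deck, 14 thick; its working face looks to +x.
- plate: the same plate as plate_center, same origin, but with axes that are the fixture's own (z up) while the plate leans at the start.
- plate_center (a point): loose aluminium plate 110 x 110 x 12 mm, 0.3 to 0.5 kg, three holes. Point at its centre, x from foot edge to free edge, z towards the fence when upright. At the start it leans 40 degrees above level: foot edge on the deck at the fence, underside on the rests. Upright and flat on the fence its centre is at fixture x = 6, z = 69; it then stands by itself.
- plate_edge (a point): middle of the plate's free edge, on its underside corner; at the start about fixture x = 92, 85 above the bench. Pushed here towards the fence (fixture -x) by something that reaches some 10 below it and follows it up its arc of radius 110 about the foot, the plate pivots up on its foot; go on until the plate is pressed flat on the fence.
- jaw (a joint): position (m) of the sliding aluminium jaw: 60 wide, 16 high above the deck, in front of the fence, with an arm reaching to y = 120 that carries the keeper. 0 is fully open, face 31 mm from the fence; grows towards the fence; about 0.019 when it touches the upright plate. About 2 N of friction.
- keeper (a joint): m by which the keeper's clamping spring (5 N per mm) is pressed together, 0 when slack; grows only when the hooked loop pulls while the jaw is already on the plate.
- keeper_seat (a point): where the centre of the loop's bar belongs, on the keeper, 50 above the bench, axes as the fixture's, moves with the jaw. The keeper is a steel hook 24 wide (y): a post 12 to 4 on the -x side of this point; a lip 8 to 14 above it that ends 2 on its +x side; a floor 4 below it out to 24 on the +x side. The bar comes down beyond the lip onto the floor; the lever then draws it under the lip.
- lever_pivot (a point): axis of the lever (along fixture y), 50 above the bench, at fixture x = -55, y = 100.
- lever (a joint): lever angle (rad): 0 shut, handle level, pointing to fixture -x; grows as the handle swings up and over to +x (1.57 upright) to a stop at 1.92. Friction 0.12 N m, stays where left; over centre below about 0.17. Handle: flat bar 20 wide, 10 thick, with a black grip 36 wide, 12 thick, 60 to 105 from the pivot.
- lever_grip (a point): middle of the black grip, on its face that is on top when shut (the +x face when upright), 82.5 from the pivot along the handle.
- loop (a joint): angle (rad) of the wire loop about its pin on the lever; the loop's elevation above level, pointing to +x, is loop minus lever. It turns along with the lever; its stiff pivot (0.055 N m) holds it while steeper than about 40 degrees, below that it drops. Seen in the x-z plane from +x upward, the pin lies 36 from the lever pivot at 190 degrees minus the lever angle.
- loop_bar (a point): middle of the loop's end bar: 8 mm round steel, 50 long (y), 115 from the pin; the side wires (8 mm, 25 either side) pass outside the keeper. Only with the lever within about 0.1 rad of its stop 1.92 does the bar reach beyond the keeper's lip, 11 to 14 past the seat; pushed over and down it then reaches the keeper's floor.
- oil_bottle: bystander: grey bottle, 64 across, 125 high, on the bench. Origin at its foot.
- grease_tin: bystander: steel tin, 72 across, 85 high, on the bench. Origin at its foot.
- steel_cup: bystander: steel cup, 72 across, 95 high, on the bench. Origin at its foot.
- paste_jar: bystander: jar, 60 across, 75 high, on the fixture's deck behind the fence. Origin at its foot.

How it is judged:
By the outcome, as a careful person would: the job done as asked, in the order asked, and still so for the second after the job is handed in, with the robot touching nothing.
It also fails if it takes over 64 s, if anything falls off the work surface, if the arm or the gripper's body presses on something with over 40 N, if the wrist force passes 120 N, or if a joint passes its speed limit or range.

## Robot

A 6-joint arm with a two-finger parallel gripper is mounted at the origin on the work surface. World frame = base frame: x ahead of the robot, y to its left, z up, the work surface at z = 0. Lengths are in mm, angles in rad, forces in N, time in s.
With the tool pointing down it reaches from about 350 to 775 mm from the base axis. Payload 7.3 kg.
Tool frame: the origin (TCP) lies on the centre line of the jaws, within the pads' length; the fingertips stand 22 mm ahead of it and the grasp point (between the pads) lies 3 mm ahead of it; x points along the fingers, z is the direction in which the jaws open and shut, and the axes are right-handed (so a half turn about x gives the same grasp; the last joint's range is limited). The gripper opens to 92 mm and grips with 3 to 60 N. Pads are 19 mm wide; open, the fingers measure 130 mm over their backs; the gripper's body (75 mm by 190 mm) begins 47 mm behind the grasp point.
Start: joints at [-0.146, 0.342, 1.524, -0, 1.275, -0.146], TCP at [525.017, 0.02, 248.741] pointing down, gripper open.
Joint ranges: [-2.53, 2.53], [-0.77, 2.02], [0.04, 2.7], [-1, 4.14], [0.28, 2.66], [-3.11, 3.11]. Speed limits (rad/s): [2.57, 2.57, 3.14, 3.14, 3.14, 3.14].

## Interface

Orientations are given as [roll, pitch, yaw] about the fixed x, y, z axes, in that order (R = Rz(yaw) Ry(pitch) Rx(roll)).
In Python, from plant import readout, imaging, bot gives the robot as it stands.
- The arm moves only by the tool arm_command, never from a script. Its argument "plan" is a list of rows, each an object of numbers: "tx", "ty", "tz": the shift along the tool's x, y, z in cm; "wx", "wy", "wz": the turn, a rotation vector about the tool's x, y, z in rad; "jaw": the opening, from -1 (shut) to 1 (fully open). In form: [{"tx": .., "ty": .., "tz": .., "wx": .., "wy": .., "wz": .., "jaw": ..}, ...]. A call has 1 to 20 rows; each row shifts and turns the commanded pose from where the row before left it, along the tool's axes as they then stand; what a row does not reach is not made up. A row lasts 1/10 s, in which the tool goes at most 50 mm and 8.59 degrees, less where a joint would pass 70% of its speed; a pose out of reach is approached as far as the arm can. A call with a gripper value outside its range is refused whole. The fingers move at their own pace and stop on an object; the grip force is fixed at half the most. Time passes only in rows, so rows that do not move let the fingers close. It gives the time, the measured TCP pose, the force and the opening at its end, in the units of the state.
- readout.get_obs(): the state, without advancing time (a new reading comes with each control period).
- imaging.capture(name): name is "scene" or "side" or "wrist"; returns the picture (384x512x3 uint8, blue, green, red); there is no depth.
- imaging.get_calibration(name): a dict with "fx", "fy", "cx", "cy" (pixels), "position" and "rotation" of the camera in the world; the wrist camera has in their place "mount" (4x4, takes a point from camera to tool coordinates, whose origin is the TCP and whose axes are the tool frame's). Camera axes: x right, y up, looking along -z (the intrinsics and any distortion apply to the point x, -y, -z); pixel columns grow to the right and rows downward; lengths in mm; the calibration is good to about 2 mm. A picture is of the moment at which its call begins: read the wrist's pose just before it. get_calibration takes no time and is no camera call.
- bot.close_job(): hands the job in, once; it reports no verdict.
The state is a dict: "time": time; "joint_positions": joint angles; "dq": joint speeds; "tau": joint torques, N m; "tool_pos": TCP position; "tcp_rot": TCP orientation; "contact_force": force on the tool from outside, world axes, zero at the start; "moment": the same for the moment, N m; "grip_width": finger opening in mm.
Only numpy, scipy, OpenCV 4.12 (cv2) and the standard library are available. Lean on these libraries where they do the work, as an engineer would, in place of code of your own. Each camera call takes 0.05 s, during which the arm holds its last target.

## Working session

There is one attempt and no reset: what is moved stays moved. The work goes in short steps, Python scripts to look and compute and a tool call to move; the robot and the scene stay as the last step left them, time stands still between calls to the robot, and variables do not carry over. Pictures are saved under pics/ and viewed, and the job is handed in when it is done.

Besides the shell and the picture viewer there is one more tool, called after "Emit:" as name([rows], argument=value, ...), one row to a line, values as JSON. arm_command: Moves the arm, as the interface text tells. Its arguments: {"type":"object","properties":{"plan":{"type":"array"}},"required":["plan"]}

```bash
ls; mkdir -p pics
python3 - <<'E'
from plant import readout, imaging, bot
import cv2
print(readout.get_obs())
for n in ["scene","side","wrist"]:
    cv2.imwrite(f"pics/{n}0.png",imaging.capture(n)); print(n,imaging.get_calibration(n))
E
```

```text
pics
{'time': 0.0, 'joint_positions': array([-1.45982339e-01,  3.42728798e-01,  1.52500862e+00, -1.71467838e-07,
        1.27538491e+00, -1.46013978e-01]), 'dq': array([-7.56801509e-04,  1.04470826e-03, -8.80072459e-05,  3.52061296e-05,
        6.74298329e-04, -1.79378591e-03]), 'tau': array([ 7.61924657e-04, -4.31245601e+01, -2.44219762e+01,  7.17750052e-02,
        5.59406646e-02, -1.04314388e-04]), 'tool_pos': array([5.24633999e+02, 8.52941203e-02, 2.48044711e+02]), 'tcp_rot': array([2.99568586, 1.56926666, 2.99571755]), 'contact_force': array([ 0.06515926, -0.23129412, -0.74327194]), 'moment': array([ 0.00278938,  0.00053803, -0.0053767 ]), 'grip_width': 91.73892581508247}
scene {'fx': 373.3985108090468, 'fy': 373.3985108090468, 'cx': 255.60294666161465, 'cy': 195.8971030197566, 'position': array([1120.63122784,  355.76745906,  584.7834409 ]), 'rotation': array([ 0.88451596, -0.01966823,  2.20425104])}
side {'fx': 382.96352644242756, 'fy': 382.96352644242756, 'cx': 260.9747406811313, 'cy': 190.33440618144124, 'position': array([292.70550451, 316.62088457, 647.23824683]), 'rotation': array([ 6.88572359e-01,  8.36108718e-04, -2.40176175e+00])}
wrist {'fx': 290.9247865682899, 'fy': 290.9247865682899, 'cx': 252.830585134247, 'cy': 187.2319898439411, 'mount': array([[ 4.02956942e-04,  3.01591251e-01, -9.53437232e-01,
        -1.35964587e+02],
       [ 8.12017027e-04,  9.53436896e-01,  3.01591488e-01,
         8.14727182e+01],
       [ 9.99999589e-01, -8.95735650e-04,  1.39296785e-04,
         5.03148394e-01],
       [ 0.00000000e+00,  0.00000000e+00,  0.00000000e+00,
         1.00000000e+00]])}
```

View pics/scene0.png

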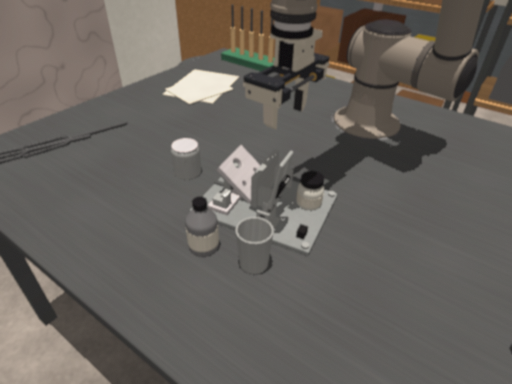

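View pics/side0.png

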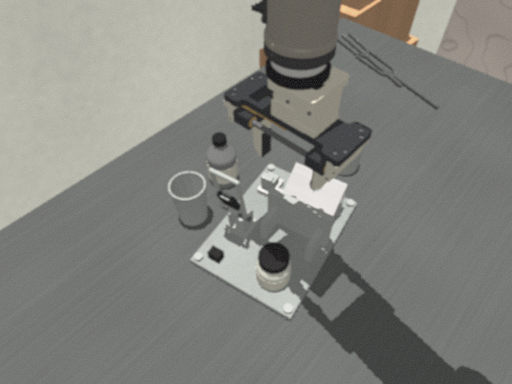

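View pics/wrist0.png

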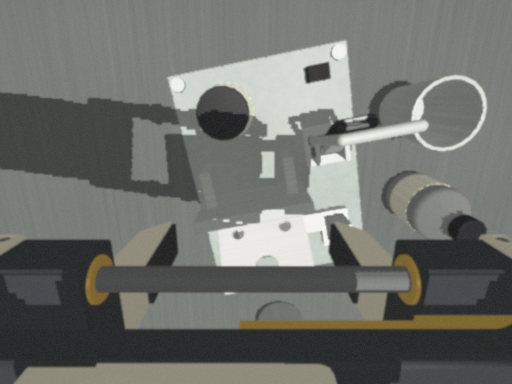

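```bash
cat > h.py <<'E'
from plant import readout, imaging, bot
import numpy as np, cv2
from scipy.spatial.transform import Rotation as Rn
def rot(r): return Rn.from_euler('xyz',r).as_matrix()
def cam(n,obs=None):
    c=imaging.get_calibration(n)
    K=(c['fx'],c['fy'],c['cx'],c['cy'])
    if n=='wrist':
        o=obs or readout.get_obs()
        T=np.eye(4);T[:3,:3]=rot(o['tcp_rot']);T[:3,3]=o['tool_pos'];M=T@c['mount']
        return K,M[:3,:3],M[:3,3],c
    return K,rot(c['rotation']),np.array(c['position']),c
def proj(C,P):
    K,R,p,_=C; q=(np.atleast_2d(P)-p)@R; return np.c_[K[2]+K[0]*q[:,0]/-q[:,2],K[3]+K[1]*-q[:,1]/-q[:,2]]
def ray(C,uv):
    K,R,p,_=C; d=R@np.array([(uv[0]-K[2])/K[0],-(uv[1]-K[3])/K[1],-1]); return p,d/np.linalg.norm(d)
def atz(C,uv,z):
    p,d=ray(C,uv); return p+d*(z-p[2])/d[2]
def crop(img,name,x0,y0,x1,y1,s):
    cv2.imwrite('pics/'+name,cv2.resize(img[y0:y1,x0:x1],None,fx=s,fy=s,interpolation=cv2.INTER_CUBIC))
E
python3 - <<'E'
from h import *
o=readout.get_obs(); print(rot(o['tcp_rot']).round(3)); 
for n in ('scene','side'): print(n,cam(n)[3].keys(),proj(cam(n),[o['tool_pos'],[0,0,0]]))
crop(cv2.imread('pics/wrist0.png'),'wc.png',150,20,510,260,2.2)
crop(cv2.imread('pics/side0.png'),'sc.png',160,120,380,320,3.5)
crop(cv2.imread('pics/scene0.png'),'cc.png',160,120,360,280,4)
E
```

```text
[[-0.001 -0.     1.   ]
 [ 0.     1.     0.   ]
 [-1.     0.    -0.001]]
scene dict_keys(['fx', 'fy', 'cx', 'cy', 'position', 'rotation']) [[285.24642192 107.87532967]
 [365.80279187 121.10349835]]
side dict_keys(['fx', 'fy', 'cx', 'cy', 'position', 'rotation']) [[290.14894932 157.42045516]
 [576.1564081  470.8379331 ]]
```

View pics/wc.png

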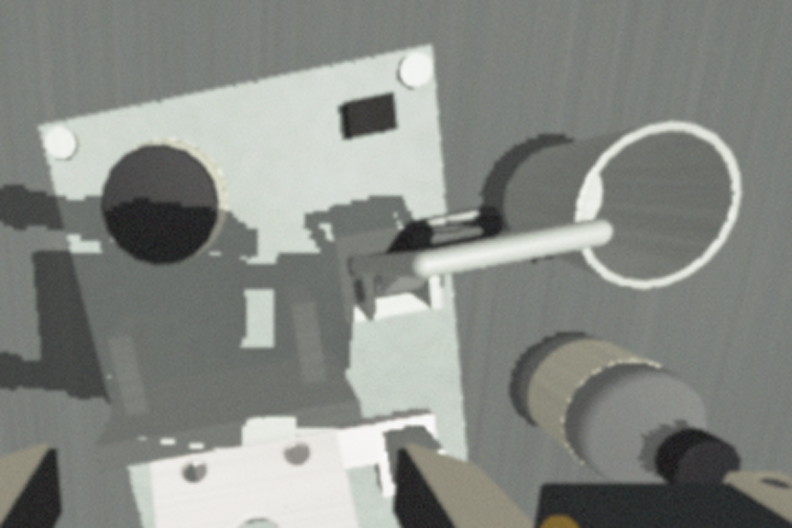

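View pics/sc.png

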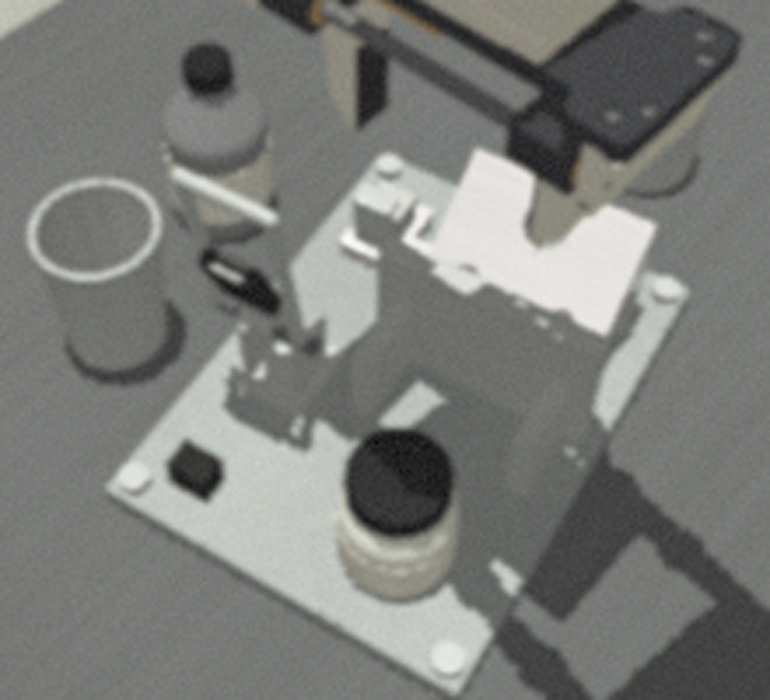

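View pics/cc.png

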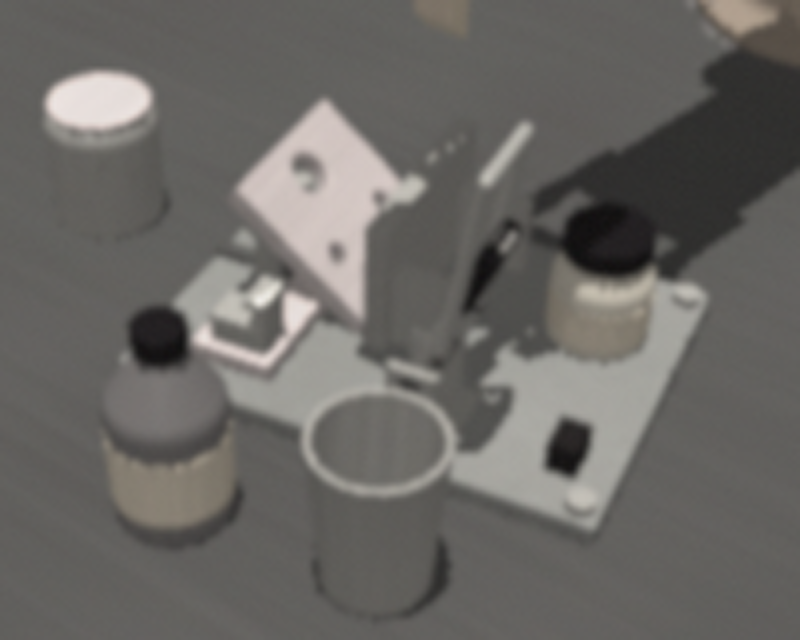

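```bash
cat > fit.py <<'E'
from h import *
from scipy.optimize import least_squares
o=dict(readout.get_obs())
W=lambda u,v:(150+u/2.2,20+v/2.2)
S=lambda u,v:(160+u/3.5,120+v/3.5)
Cc=lambda u,v:(160+u/4,120+v/4)
A=(-170,-75,14);B=(-170,140,14);D=(120,140,14);E_=(120,-75,14)
L=[('wrist',A,W(40,126)),('wrist',B,W(432,45)),('side',B,S(108,487)),('side',A,S(460,690)),('side',D,S(386,152)),('side',E_,S(689,290)),('scene',A,Cc(707,293)),('scene',B,Cc(592,530))]
C={n:cam(n) for n in('wrist','side','scene')}
for n,P,uv in L: print(n,P,atz(C[n],uv,14).round(1))
def f(p):
    c,s=np.cos(p[2]),np.sin(p[2]);r=[]
    for n,P,uv in L:
        q=atz(C[n],uv,14); r+=[p[0]+c*P[0]-s*P[1]-q[0],p[1]+s*P[0]+c*P[1]-q[1]]
    return r
s=least_squares(f,[500,150,-1.5],loss='soft_l1'); print(s.x,np.round(np.reshape(f(s.x),(-1,2)),1))
E
python3 fit.py
```

```text
wrist (-170, -75, 14) [423.9 101.9  14. ]
wrist (-170, 140, 14) [632.4 141.8  14. ]
side (-170, 140, 14) [629. 143.  14.]
side (-170, -75, 14) [420.2 101.7  14. ]
side (120, 140, 14) [ 682.2 -140.7   14. ]
side (120, -75, 14) [ 473.9 -177.6   14. ]
scene (-170, -75, 14) [422.4 103.7  14. ]
scene (-170, 140, 14) [633.9 145.1  14. ]
[525.81849869 -49.67291999  -1.38674633] [[-2.9  1.8]
 [-0.1  1.3]
 [ 3.3  0. ]
 [ 0.7  2.1]
 [ 3.3 -1.4]
 [ 0.2 -3.8]
 [-1.4  0.1]
 [-1.5 -2. ]]
```

```bash
cat >> h.py <<'E'
FX=np.array([525.8,-49.7,0.]); YAW=-1.3867
RF=Rn.from_euler('z',YAW).as_matrix()
def f2w(P): return np.atleast_2d(P)@RF.T+FX
def w2f(P): return (np.atleast_2d(P)-FX)@RF
def tri(obs):
    A=np.zeros((3,3));b=np.zeros(3)
    for C,uv in obs:
        p,d=ray(C,uv);M=np.eye(3)-np.outer(d,d);A+=M;b+=M@p
    x=np.linalg.solve(A,b); return x,[ (proj(C,x)[0]-uv).round(1) for C,uv in obs]
W=lambda u,v:np.array((150+u/2.2,20+v/2.2))
S=lambda u,v:np.array((160+u/3.5,120+v/3.5))
Cc=lambda u,v:np.array((160+u/4,120+v/4))
E
cat > ov.py <<'E'
from h import *
def seg(a,b): return f2w([a,b])
def box(x0,x1,y0,y1,z0,z1):
    P=[(x,y,z) for x in(x0,x1) for y in (y0,y1) for z in (z0,z1)]
    return [(P[i],P[j]) for i in range(8) for j in range(i) if sum(np.array(P[i])!=np.array(P[j]))==1]
def overlay(img,C,lines,s=2,col=(0,0,255)):
    im=cv2.resize(img,None,fx=s,fy=s,interpolation=cv2.INTER_CUBIC)
    for a,b in lines:
        q=(proj(C,f2w([a,b]))*s+s/2-.5)
        cv2.line(im,tuple(q[0].round().astype(int).tolist()),tuple(q[1].round().astype(int).tolist()),col,1,cv2.LINE_AA)
    return im
E
python3 - <<'E'
from ov import *
c,s=np.cos(np.radians(40)),np.sin(np.radians(40))
pl=[]
# plate: foot underside corner at deck; 
def pp(u,y,t): # along, y, thickness (t=0 underside)
    return (8+u*c-t*s, y, 14+u*s+t*c)
pl=[(pp(110,-55,0),pp(110,55,0)),(pp(110,-55,12),pp(110,55,12)),(pp(0,-55,12),pp(110,-55,12)),(pp(0,55,12),pp(110,55,12)),(pp(0,-55,12),pp(0,55,12))]
lines=box(-170,120,-75,140,0,14)+box(-14,0,-65,65,14,99)+pl
for n in ('wrist','side','scene'):
    C=cam(n); im=overlay(cv2.imread(f'pics/{n}0.png'),C,lines,3)
    x0,y0={'wrist':(150,20),'side':(160,120),'scene':(170,120)}[n]
    cv2.imwrite(f'pics/ov_{n}.png',im[y0*3:y0*3+600,x0*3:x0*3+780])
b,r=tri([(cam('wrist'),W(517,248)),(cam('side'),S(225,195)),(cam('scene'),Cc(507,152))]);print('bar',w2f(b).round(1),r)
b,r=tri([(cam('side'),S(240,282)),(cam('scene'),Cc(492,265)),(cam('wrist'),W(447,230))]);print('grip',w2f(b).round(1),r)
E
```

```text
bar [[-92.6 100.4 196.3]] [array([-3. , -1.4]), array([-0.7, -0.5]), array([-0.6, -0.2])]
grip [[-90.  101.1 128.8]] [array([-1.5, -0.3]), array([-0.6, -0.3]), array([-3.2,  0.3])]
```

View pics/ov_side.png

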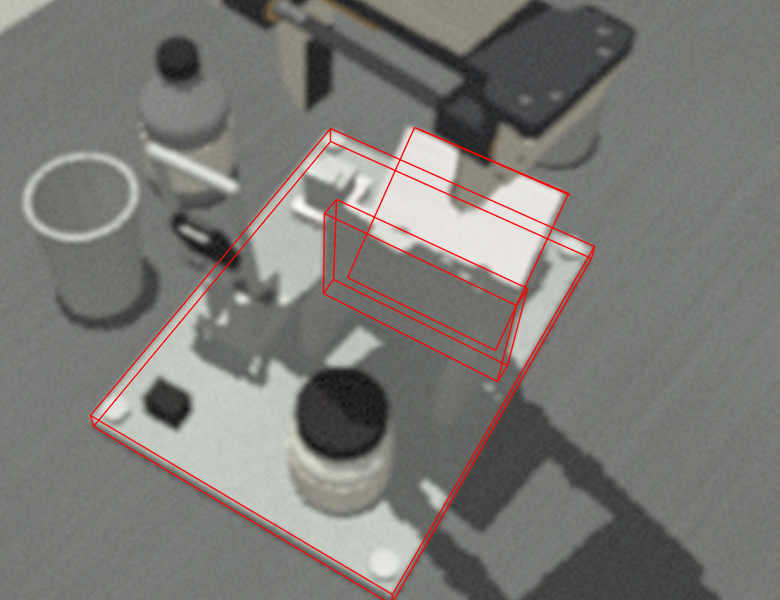

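View pics/ov_scene.png

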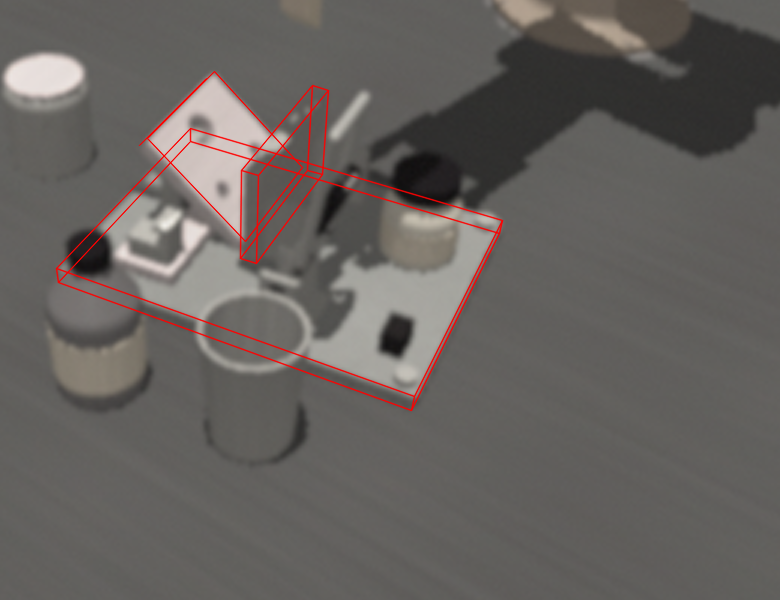

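View pics/ov_wrist.png

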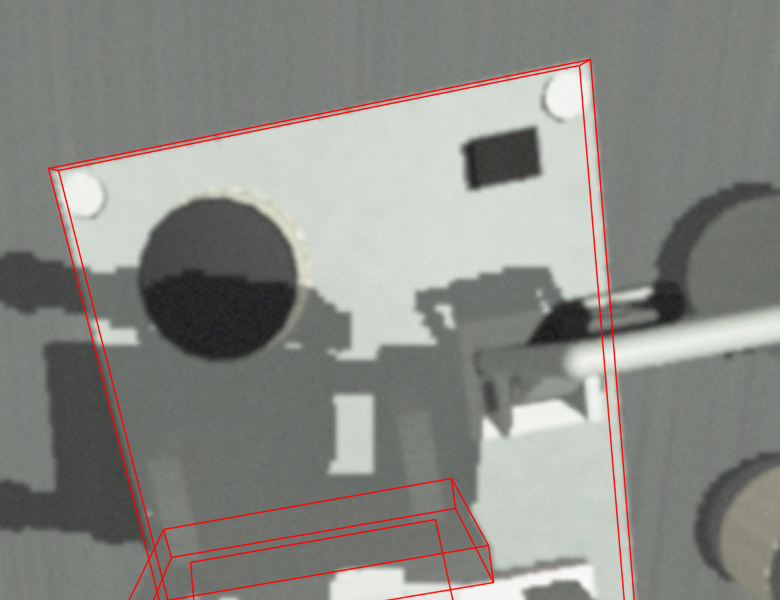

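Run:
```python
from h import *
c=cam('scene');s=cam('side')
print('bottle',w2f(atz(c,Cc(172,525),0)),w2f(atz(c,Cc(158,325),125)))
print('cup',w2f(atz(c,Cc(380,440),95)),w2f(atz(s,S(95,228),95)))
print('tin',w2f(atz(c,Cc(98,100),85)))
print('jar',w2f(atz(c,Cc(610,225),89)))
o=readout.get_obs();print(w2f(o['tool_pos']))
```

```text
bottle [[ 28.64709485 224.94683872   0.        ]] [[ 34.02179809 212.49971861 125.        ]]
cup [[-81.15673382 206.92868878  95.        ]] [[-79.68362923 203.28267296  95.        ]]
tin [[213.65937952   4.58292189  85.        ]]
jar [[-119.26605644  -11.80794635   89.        ]]
[[-49.1355177    8.06787911 248.23266817]]
```

Emit:
arm_command([
  {"wx": -0.092,"jaw": -1},
  {"wx": -0.092,"ty": -2,"jaw": -1},
  {"ty": -3,"jaw": -1},
  {"ty": -3,"tz": -0.4,"jaw": -1},
  {"ty": -3,"tz": -0.4,"jaw": -1},
  {"ty": -3,"jaw": -1},
  {"ty": -3.4,"jaw": -1},
  {"tx": 3,"jaw": -1},
  {"tx": 3,"jaw": -1},
  {"tx": 2,"jaw": -1},
  {"jaw": -1},
  {"jaw": -1},
])

```text
invalid input at $.plan[0]: expected keys tx, ty, tz, wx, wy, wz, jaw
```

Emit:
arm_command([
  {"tx": 0,"ty": 0,"tz": 0,"wx": -0.092,"wy": 0,"wz": 0,"jaw": -1},
  {"tx": 0,"ty": -2,"tz": 0,"wx": -0.092,"wy": 0,"wz": 0,"jaw": -1},
  {"tx": 0,"ty": -3,"tz": 0,"wx": 0,"wy": 0,"wz": 0,"jaw": -1},
  {"tx": 0,"ty": -3,"tz": -0.4,"wx": 0,"wy": 0,"wz": 0,"jaw": -1},
  {"tx": 0,"ty": -3,"tz": -0.4,"wx": 0,"wy": 0,"wz": 0,"jaw": -1},
  {"tx": 0,"ty": -3,"tz": 0,"wx": 0,"wy": 0,"wz": 0,"jaw": -1},
  {"tx": 0,"ty": -3.4,"tz": 0,"wx": 0,"wy": 0,"wz": 0,"jaw": -1},
  {"tx": 3,"ty": 0,"tz": 0,"wx": 0,"wy": 0,"wz": 0,"jaw": -1},
  {"tx": 3,"ty": 0,"tz": 0,"wx": 0,"wy": 0,"wz": 0,"jaw": -1},
  {"tx": 2,"ty": 0,"tz": 0,"wx": 0,"wy": 0,"wz": 0,"jaw": -1},
  {"tx": 0,"ty": 0,"tz": 0,"wx": 0,"wy": 0,"wz": 0,"jaw": -1},
  {"tx": 0,"ty": 0,"tz": 0,"wx": 0,"wy": 0,"wz": 0,"jaw": -1},
])

```text
time: 1.35
tool_pos: [547.3, -172.8, 169.0]
tcp_rot: [2.47, 1.571, 2.654]
contact_force: [0.4, 0.5, -0.4]
grip_width: 2.2
```

```bash
cat > st.py <<'E'
from h import *
import sys
np.set_printoptions(suppress=True,precision=3)
o=readout.get_obs()
R=rot(o['tcp_rot'])
print('t',o['time'],'fx pos',w2f(o['tool_pos']).round(1),'F fx',(o['contact_force']@RF).round(2),'w',round(o['grip_width'],1),'q',o['joint_positions'])
print('tool axes in fx (cols)\n',(RF.T@R).round(3))
for a in sys.argv[1:]:
    n,name=a.split(':')[:2]
    im=imaging.capture(n); cv2.imwrite(f'pics/{name}_full.png',im)
    b=a.split(':')[2:]
    x0,y0,x1,y1=map(int,b) if b else (0,0,512,384)
    k=min(780/(x1-x0),590/(y1-y0)); crop(im,name+'.png',x0,y0,x1,y1,k); print(name,'scale',k)
E
python3 st.py scene:a1:160:60:360:280
```

```text
t 1.35 fx pos [[125.   -1.4 169. ]] F fx [-0.38  0.49 -0.42] w 2.2 q [-0.439  0.503  1.501  0.     1.138 -0.623]
tool axes in fx (cols)
 [[-0. -1.  0.]
 [-0.  0.  1.]
 [-1.  0. -0.]]
a1 scale 2.6818181818181817
```

View pics/a1.png

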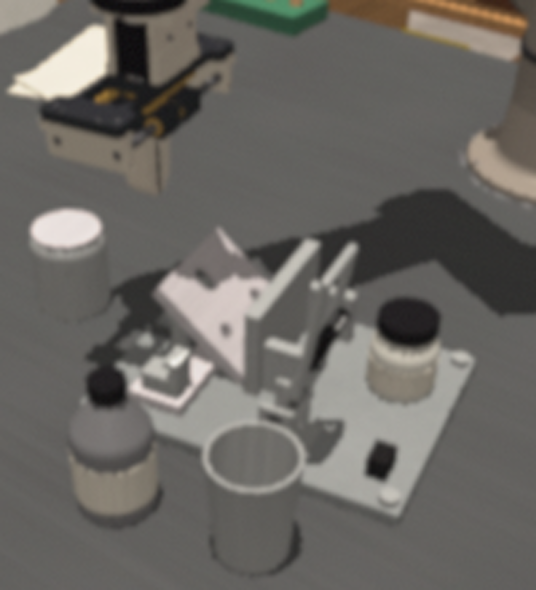

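Emit:
arm_command([
  {"tx": 3,"ty": 0,"tz": 0,"wx": 0,"wy": 0,"wz": 0,"jaw": -1},
  {"tx": 3,"ty": 0,"tz": 0,"wx": 0,"wy": 0,"wz": 0,"jaw": -1},
  {"tx": 1.2,"ty": 1,"tz": 0,"wx": 0,"wy": 0,"wz": 0,"jaw": -1},
  {"tx": 0,"ty": 0.8,"tz": 0,"wx": 0,"wy": 0,"wz": 0,"jaw": -1},
  {"tx": 0,"ty": 0.4,"tz": 0,"wx": 0,"wy": 0,"wz": 0,"jaw": -1},
  {"tx": 0,"ty": 0.3,"tz": 0,"wx": 0,"wy": 0,"wz": 0,"jaw": -1},
  {"tx": -0.5,"ty": 0.5,"tz": 0,"wx": 0,"wy": 0,"wz": 0,"jaw": -1},
  {"tx": -0.5,"ty": 0.5,"tz": 0,"wx": 0,"wy": 0,"wz": 0,"jaw": -1},
])

```text
time: 2.2
tool_pos: [542.3, -140.2, 109.2]
tcp_rot: [-0.88, 1.564, -0.696]
contact_force: [-0.1, -5.4, 2.9]
grip_width: 0.6
```

```bash
python3 st.py scene:a2:160:60:360:280
```

```text
t 2.2 fx pos [[ 92.   -0.3 109.2]] F fx [ 5.29 -1.13  2.9 ] w 0.6 q [-0.389  0.548  1.613 -0.002  0.975 -0.572]
tool axes in fx (cols)
 [[ 0.005 -1.    -0.   ]
 [ 0.004 -0.     1.   ]
 [-1.    -0.005  0.004]]
a2 scale 2.6818181818181817
```

View pics/a2.png

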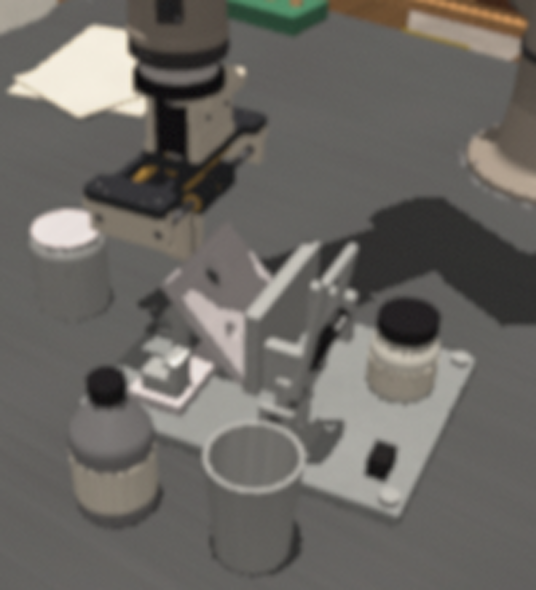

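Emit:
arm_command([
  {"tx": -0.5,"ty": 0.7,"tz": 0,"wx": 0,"wy": 0,"wz": 0,"jaw": -1},
  {"tx": -0.4,"ty": 0.7,"tz": 0,"wx": 0,"wy": 0,"wz": 0,"jaw": -1},
  {"tx": -0.4,"ty": 0.7,"tz": 0,"wx": 0,"wy": 0,"wz": 0,"jaw": -1},
  {"tx": -0.3,"ty": 0.7,"tz": 0,"wx": 0,"wy": 0,"wz": 0,"jaw": -1},
  {"tx": -0.3,"ty": 0.7,"tz": 0,"wx": 0,"wy": 0,"wz": 0,"jaw": -1},
  {"tx": -0.2,"ty": 0.7,"tz": 0,"wx": 0,"wy": 0,"wz": 0,"jaw": -1},
  {"tx": -0.2,"ty": 0.7,"tz": 0,"wx": 0,"wy": 0,"wz": 0,"jaw": -1},
  {"tx": -0.1,"ty": 0.7,"tz": 0,"wx": 0,"wy": 0,"wz": 0,"jaw": -1},
  {"tx": 0,"ty": 0.4,"tz": 0,"wx": 0,"wy": 0,"wz": 0,"jaw": -1},
  {"tx": 0,"ty": 0.3,"tz": 0,"wx": 0,"wy": 0,"wz": 0,"jaw": -1},
])

```text
time: 3.25
tool_pos: [529.0, -75.8, 130.6]
tcp_rot: [2.516, 1.57, 2.7]
contact_force: [0.5, -0.4, -0.2]
grip_width: 0.2
```

```bash
python3 st.py scene:a3:160:60:360:280
```

```text
t 3.25 fx pos [[ 26.3  -1.6 130.6]] F fx [ 0.5   0.41 -0.18] w 0.2 q [-0.286  0.483  1.66   0.     0.999 -0.47 ]
tool axes in fx (cols)
 [[-0. -1. -0.]
 [-0. -0.  1.]
 [-1.  0. -0.]]
a3 scale 2.6818181818181817
```

View pics/a3.png

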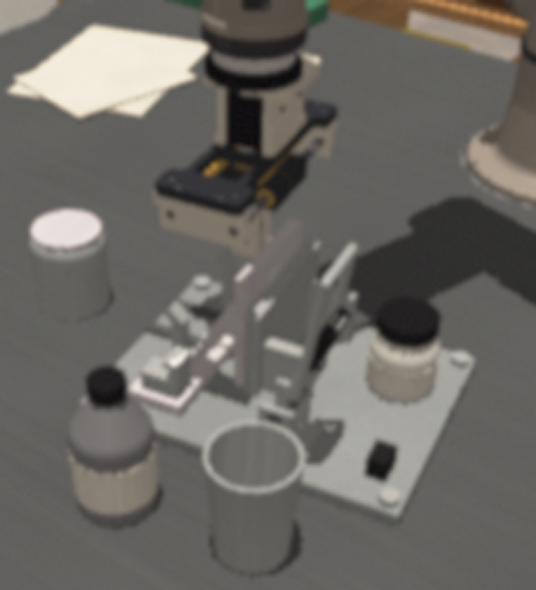

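Emit:
arm_command([
  {"tx": -0.2,"ty": 0.3,"tz": 0,"wx": 0,"wy": 0,"wz": 0,"jaw": -1},
  {"tx": 0,"ty": 0.2,"tz": 0,"wx": 0,"wy": 0,"wz": 0,"jaw": -1},
  {"tx": 0,"ty": 0.2,"tz": 0,"wx": 0,"wy": 0,"wz": 0,"jaw": -1},
  {"tx": 0,"ty": 0,"tz": 0,"wx": 0,"wy": 0,"wz": 0,"jaw": -1},
])

```text
time: 3.7
tool_pos: [528.4, -71.2, 133.4]
tcp_rot: [-1.283, 1.567, -1.099]
contact_force: [-1.2, -7.0, 1.3]
grip_width: 0.5
```

```bash
python3 st.py scene:a4:200:120:320:220
```

```text
t 3.7 fx pos [[ 21.6  -1.3 133.4]] F fx [ 6.64 -2.43  1.29] w 0.5 q [-0.276  0.476  1.662 -0.003  1.001 -0.459]
tool axes in fx (cols)
 [[ 0.003 -1.    -0.   ]
 [ 0.001 -0.     1.   ]
 [-1.    -0.003  0.001]]
a4 scale 5.9
```

View pics/a4.png

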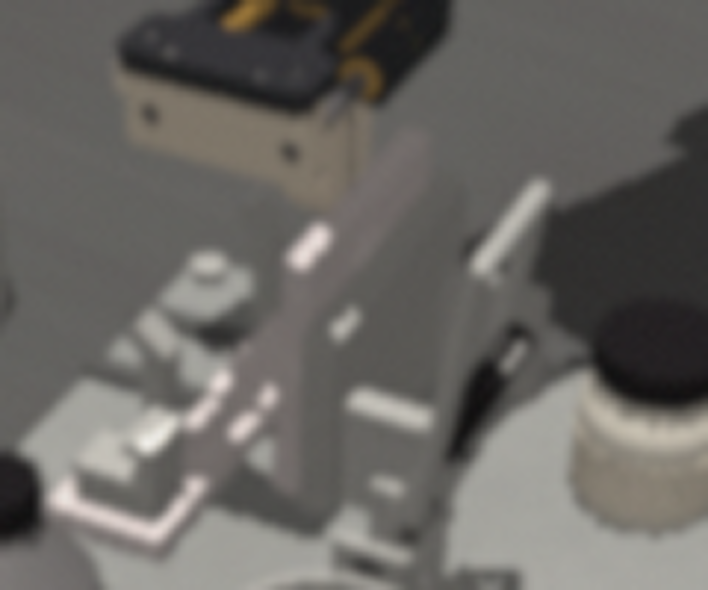

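Emit:
arm_command([
  {"tx": 0,"ty": 0.2,"tz": 0,"wx": 0,"wy": 0,"wz": 0,"jaw": -1},
  {"tx": 0,"ty": 0,"tz": 0,"wx": 0,"wy": 0,"wz": 0,"jaw": -1},
  {"tx": 0,"ty": 0,"tz": 0,"wx": 0,"wy": 0,"wz": 0,"jaw": -1},
])

```text
time: 4.05
tool_pos: [528.4, -69.6, 133.6]
tcp_rot: [-1.12, 1.567, -0.936]
contact_force: [-0.1, -8.0, 2.3]
grip_width: 0.7
```

Emit:
arm_command([
  {"tx": 0,"ty": -0.4,"tz": 0,"wx": 0,"wy": 0,"wz": 0,"jaw": -1},
  {"tx": 0,"ty": -1,"tz": 0,"wx": 0,"wy": 0,"wz": 0,"jaw": -1},
  {"tx": 0,"ty": -2,"tz": 0,"wx": 0,"wy": 0,"wz": 0,"jaw": -1},
  {"tx": -4,"ty": 0,"tz": 0,"wx": 0,"wy": 0,"wz": 0,"jaw": -1},
  {"tx": -4.5,"ty": 0,"tz": 0,"wx": 0,"wy": 0,"wz": 0,"jaw": -1},
  {"tx": -4.5,"ty": 0,"tz": 0,"wx": 0,"wy": 0,"wz": 0,"jaw": -1},
])

```text
time: 4.65
tool_pos: [533.5, -101.5, 263.8]
tcp_rot: [2.436, 1.569, 2.619]
contact_force: [0.7, -0.4, 0.5]
grip_width: 0.6
```

```bash
python3 st.py scene:a5:190:110:340:220 side:a5s:200:140:380:280
```

```text
t 4.65 fx pos [[ 52.3  -2.  263.8]] F fx [0.51 0.62 0.48] w 0.6 q [-0.329  0.365  1.447  0.     1.331 -0.513]
tool axes in fx (cols)
 [[-0.001 -1.     0.001]
 [-0.001  0.001  1.   ]
 [-1.     0.001 -0.001]]
a5 scale 5.2
a5s scale 4.214285714285714
```

View pics/a5.png

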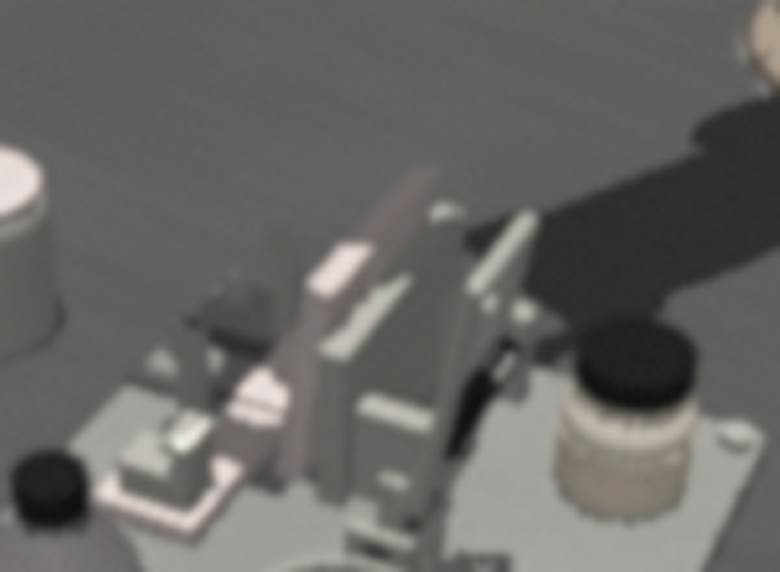

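View pics/a5s.png

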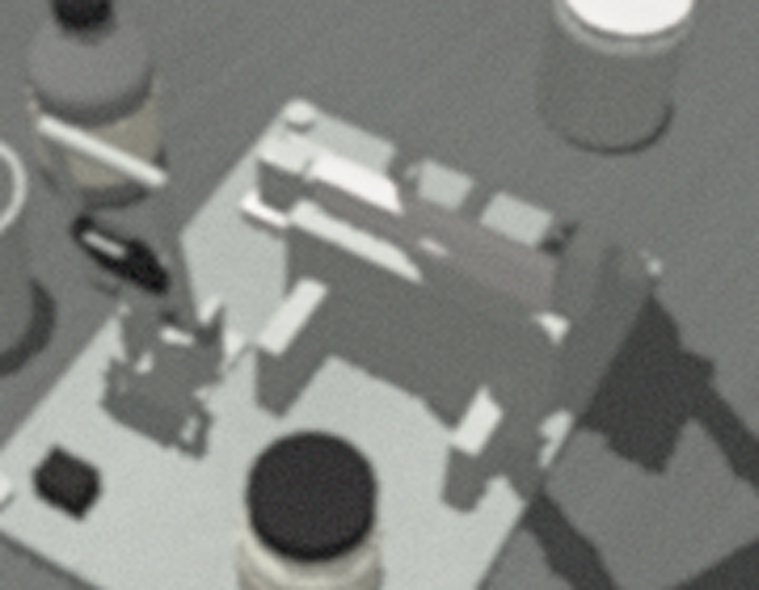

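Run:
```python
from ov import *
fence=box(-14,0,-65,65,14,99); pl=box(0,12,-55,55,14,124)
for n,(x0,y0,x1,y1),s in (('scene',(200,120,330,220),6),('side',(220,160,350,270),6)):
    f='pics/a5_full.png' if n=='scene' else 'pics/a5s_full.png'
    im=overlay(cv2.imread(f),cam(n),fence,s); C=cam(n)
    for a,b in pl:
        q=(proj(C,f2w([a,b]))*s+s/2-.5).round().astype(int); cv2.line(im,tuple(q[0].tolist()),tuple(q[1].tolist()),(0,200,0),1,cv2.LINE_AA)
    cv2.imwrite(f'pics/b_{n}.png',im[y0*s:y1*s,x0*s:x1*s])
```

```text
(no output)
```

View pics/b_scene.png

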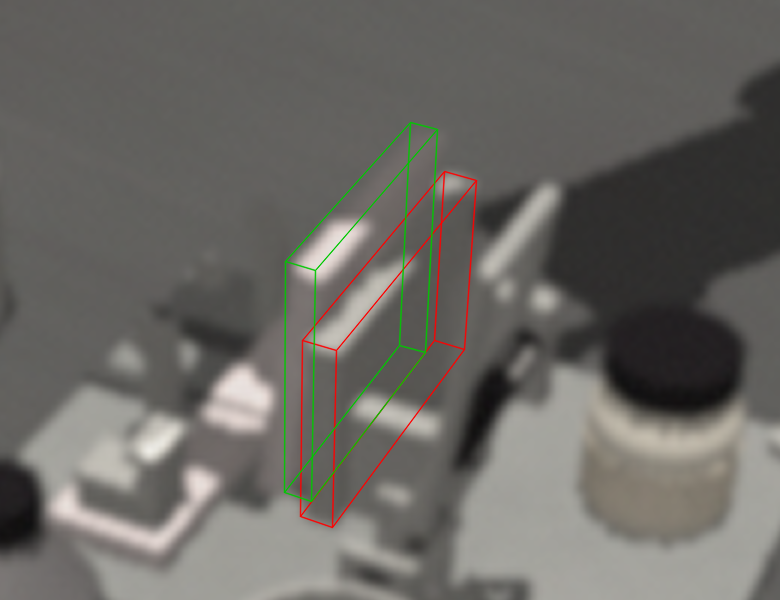

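View pics/b_side.png

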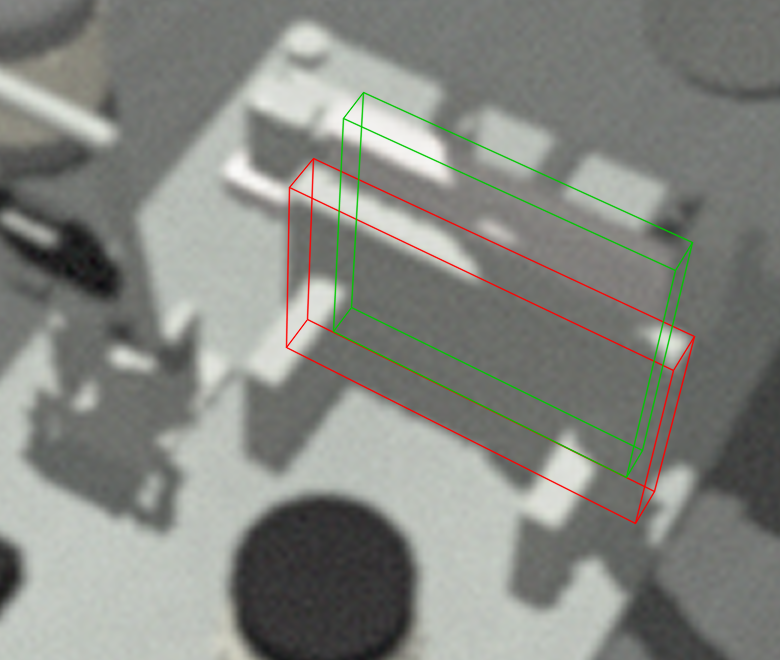

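Run:
```python
from h import *
im=cv2.imread('pics/a5_full.png')[145:215,225:275]
im=cv2.convertScaleAbs(im,alpha=2,beta=-80)
cv2.imwrite('pics/z.png',cv2.resize(im,None,fx=8,fy=8,interpolation=cv2.INTER_CUBIC))
```

```text
(no output)
```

View pics/z.png

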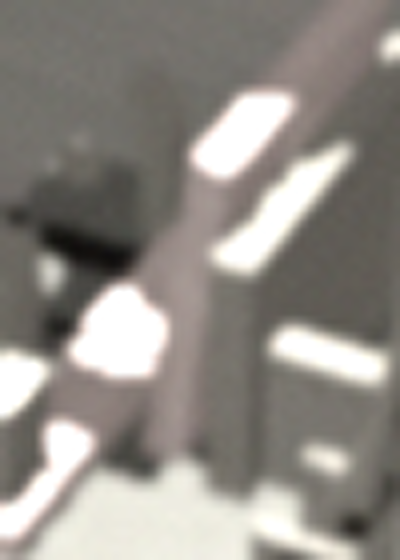

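Emit:
arm_command([
  {"tx": 0,"ty": 0,"tz": 0,"wx": 0,"wy": 0,"wz": 0.122,"jaw": -1},
  {"tx": 0,"ty": 0,"tz": 0,"wx": 0,"wy": 0,"wz": 0.122,"jaw": -1},
  {"tx": 0,"ty": 0,"tz": 0,"wx": 0,"wy": 0,"wz": 0.122,"jaw": -1},
  {"tx": 0,"ty": 0,"tz": 0,"wx": 0,"wy": 0,"wz": 0.122,"jaw": -1},
  {"tx": 0,"ty": 0,"tz": 0,"wx": 0,"wy": 0,"wz": 0.122,"jaw": -1},
  {"tx": 0,"ty": 0,"tz": 0,"wx": 0,"wy": 0,"wz": 0,"jaw": -1},
])

```text
time: 5.35
tool_pos: [533.4, -103.2, 259.7]
tcp_rot: [1.578, 0.956, 1.757]
contact_force: [-0.2, -0.3, 0.0]
grip_width: 0.4
```

```bash
python3 st.py
```

```text
t 5.35 fx pos [[ 54.   -2.3 259.7]] F fx [ 0.29 -0.24  0.  ] w 0.4 q [-0.57   0.562  1.288  0.439  1.726 -0.777]
tool axes in fx (cols)
 [[-0.577 -0.817  0.004]
 [-0.001  0.006  1.   ]
 [-0.817  0.577 -0.004]]
```

Emit:
arm_command([
  {"tx": 3.1,"ty": -2.4,"tz": 0,"wx": 0,"wy": 0,"wz": 0,"jaw": -1},
  {"tx": 3.1,"ty": -2.4,"tz": 0.2,"wx": 0,"wy": 0,"wz": 0,"jaw": -1},
  {"tx": 3.1,"ty": -2.4,"tz": 0,"wx": 0,"wy": 0,"wz": 0,"jaw": -1},
  {"tx": 3.1,"ty": -2.4,"tz": 0,"wx": 0,"wy": 0,"wz": 0,"jaw": -1},
  {"tx": 2.9,"ty": -2.2,"tz": 0,"wx": 0,"wy": 0,"wz": 0,"jaw": -1},
  {"tx": 0,"ty": 0,"tz": 0,"wx": 0,"wy": 0,"wz": 0,"jaw": -1},
])

```text
time: 5.95
tool_pos: [535.2, -108.1, 65.9]
tcp_rot: [1.582, 0.958, 1.765]
contact_force: [-0.3, -0.4, -0.0]
grip_width: 0.3
```

```bash
python3 st.py scene:a6:190:110:340:220
```

```text
t 5.95 fx pos [[59.1 -1.5 65.9]] F fx [ 0.33 -0.35 -0.04] w 0.3 q [-0.572  0.786  1.456  0.436  1.373 -0.947]
tool axes in fx (cols)
 [[-0.575 -0.818 -0.001]
 [-0.006  0.003  1.   ]
 [-0.818  0.575 -0.007]]
a6 scale 5.2
```

View pics/a6.png

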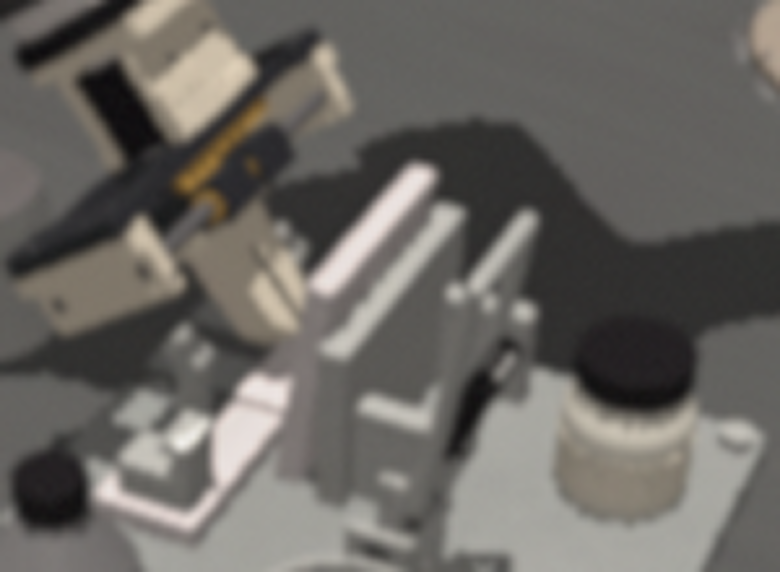

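Emit:
arm_command([
  {"tx": 0.46,"ty": 0.65,"tz": 0,"wx": 0,"wy": 0,"wz": 0,"jaw": -1},
  {"tx": 0.34,"ty": 0.5,"tz": 0,"wx": 0,"wy": 0,"wz": 0,"jaw": -1},
  {"tx": 0.23,"ty": 0.33,"tz": 0,"wx": 0,"wy": 0,"wz": 0,"jaw": -1},
  {"tx": 0.17,"ty": 0.25,"tz": 0,"wx": 0,"wy": 0,"wz": 0,"jaw": -1},
  {"tx": 0.17,"ty": 0.25,"tz": 0,"wx": 0,"wy": 0,"wz": 0,"jaw": -1},
  {"tx": 0,"ty": 0,"tz": 0,"wx": 0,"wy": 0,"wz": 0,"jaw": -1},
])

```text
time: 6.6
tool_pos: [533.6, -86.7, 70.5]
tcp_rot: [1.568, 0.964, 1.752]
contact_force: [-0.4, -3.6, 2.7]
grip_width: 0.4
```

```bash
python3 st.py scene:a7:190:110:340:220
```

```text
t 6.6 fx pos [[37.8  0.9 70.5]] F fx [ 3.45 -1.06  2.75] w 0.4 q [-0.545  0.76   1.495  0.453  1.343 -0.937]
tool axes in fx (cols)
 [[-0.571 -0.821  0.   ]
 [ 0.002 -0.001  1.   ]
 [-0.821  0.571  0.002]]
a7 scale 5.2
```

View pics/a7.png

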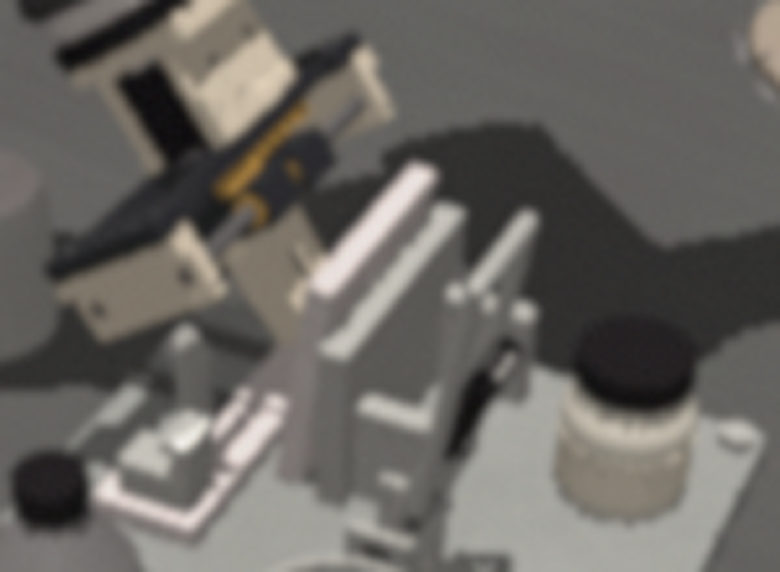

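Emit:
arm_command([
  {"tx": 0.14,"ty": 0.2,"tz": 0,"wx": 0,"wy": 0,"wz": 0,"jaw": -1},
  {"tx": 0.14,"ty": 0.2,"tz": 0,"wx": 0,"wy": 0,"wz": 0,"jaw": -1},
  {"tx": 0,"ty": 0,"tz": 0,"wx": 0,"wy": 0,"wz": 0,"jaw": -1},
])

```text
time: 6.95
tool_pos: [533.0, -82.6, 70.0]
tcp_rot: [1.567, 0.964, 1.751]
contact_force: [2.2, -7.5, 0.8]
grip_width: 0.3
```

Emit:
arm_command([
  {"tx": 0.14,"ty": 0.2,"tz": 0,"wx": 0,"wy": 0,"wz": 0,"jaw": -1},
  {"tx": 0,"ty": 0,"tz": 0,"wx": 0,"wy": 0,"wz": 0,"jaw": -1},
])

```text
time: 7.15
tool_pos: [532.7, -80.7, 69.7]
tcp_rot: [1.567, 0.966, 1.751]
contact_force: [1.7, -8.2, -0.0]
grip_width: 0.2
```

```bash
python3 st.py scene:a8:190:110:340:220
```

```text
t 7.15 fx pos [[31.8  1.1 69.7]] F fx [ 8.33  0.2  -0.01] w 0.2 q [-0.537  0.756  1.508  0.457  1.331 -0.935]
tool axes in fx (cols)
 [[-0.569 -0.822  0.001]
 [ 0.002 -0.     1.   ]
 [-0.822  0.569  0.002]]
a8 scale 5.2
```

View pics/a8.png

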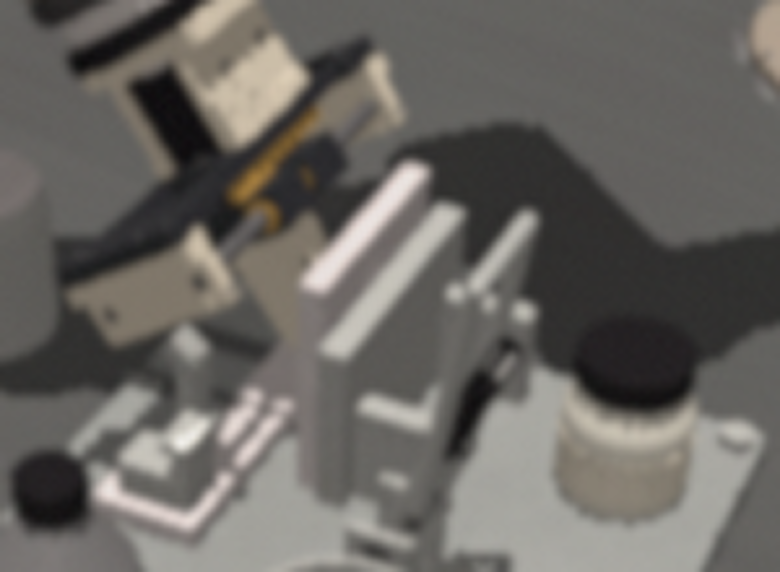

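Emit:
arm_command([
  {"tx": 0.17,"ty": 0.25,"tz": 0,"wx": 0,"wy": 0,"wz": 0,"jaw": -1},
  {"tx": 0,"ty": 0,"tz": 0,"wx": 0,"wy": 0,"wz": 0,"jaw": -1},
])

```text
time: 7.4
tool_pos: [532.7, -80.2, 69.8]
tcp_rot: [1.565, 0.971, 1.748]
contact_force: [-0.4, -17.6, 0.7]
grip_width: 0.1
```

Emit:
arm_command([
  {"tx": -0.29,"ty": -0.41,"tz": 0,"wx": 0,"wy": 0,"wz": 0,"jaw": -1},
  {"tx": -1.15,"ty": -1.64,"tz": 0,"wx": 0,"wy": 0,"wz": 0,"jaw": -1},
  {"tx": -3.3,"ty": 2.3,"tz": 0,"wx": 0,"wy": 0,"wz": 0,"jaw": -1},
  {"tx": -3.3,"ty": 2.3,"tz": 0,"wx": 0,"wy": 0,"wz": -0.14,"jaw": -1},
  {"tx": -4,"ty": 2,"tz": 0,"wx": 0,"wy": 0,"wz": -0.14,"jaw": -1},
  {"tx": -4,"ty": 1,"tz": 0,"wx": 0,"wy": 0,"wz": -0.14,"jaw": -1},
  {"tx": -4,"ty": 0,"tz": 0,"wx": 0,"wy": 0,"wz": -0.14,"jaw": -1},
  {"tx": -1,"ty": 0,"tz": 0,"wx": 0,"wy": 0,"wz": -0.05,"jaw": -1},
  {"tx": 0,"ty": 0,"tz": 0,"wx": 0,"wy": 0,"wz": 0,"jaw": -1},
])

```text
time: 8.3
tool_pos: [538.2, -110.5, 288.0]
tcp_rot: [-0.494, 1.566, -0.307]
contact_force: [-1.3, 0.6, 0.1]
grip_width: 0.6
```

```bash
python3 st.py scene:a9:190:110:340:220 side:a9s:180:140:380:280
```

```text
t 8.3 fx pos [[ 62.    1.1 288. ]] F fx [-0.85 -1.2   0.15] w 0.6 q [-0.342  0.358  1.391  0.     1.388 -0.529]
tool axes in fx (cols)
 [[ 0.002 -1.    -0.003]
 [ 0.004 -0.003  1.   ]
 [-1.    -0.002  0.004]]
a9 scale 5.2
a9s scale 3.9
```

View pics/a9.png

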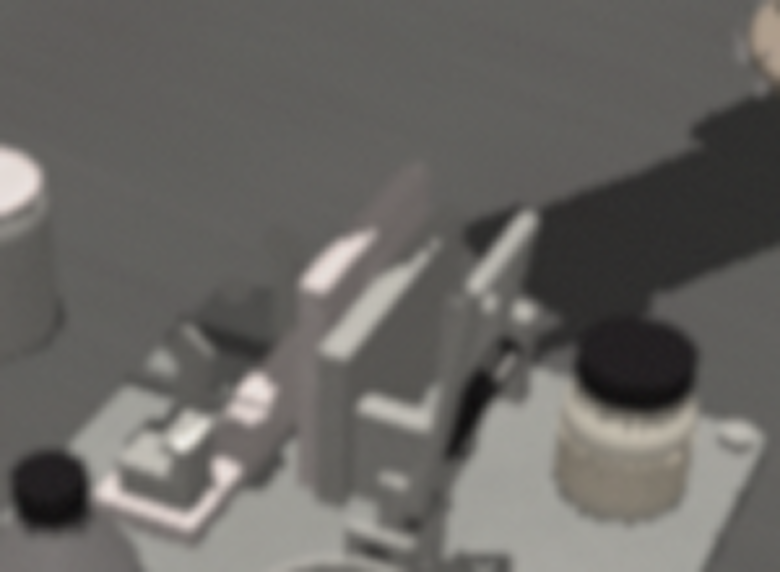

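View pics/a9s.png

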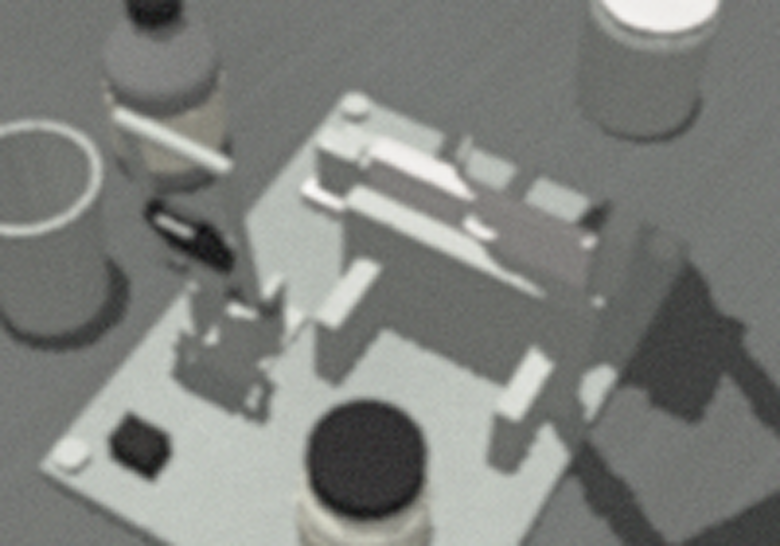

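Emit:
arm_command([
  {"tx": 0,"ty": 3.5,"tz": 1.65,"wx": 0,"wy": 0,"wz": 0,"jaw": -1},
  {"tx": 0,"ty": 3.5,"tz": 1.65,"wx": 0,"wy": 0,"wz": 0,"jaw": -1},
  {"tx": 0,"ty": 3.5,"tz": 1.65,"wx": 0,"wy": 0,"wz": 0,"jaw": -1},
  {"tx": 0,"ty": 3.5,"tz": 1.65,"wx": 0,"wy": 0,"wz": 0,"jaw": -1},
  {"tx": 0,"ty": 3.5,"tz": 1.65,"wx": 0,"wy": 0,"wz": 0,"jaw": -1},
  {"tx": 0,"ty": 3.7,"tz": 1.65,"wx": 0,"wy": 0,"wz": 0,"jaw": -1},
  {"tx": 0,"ty": 0,"tz": 0,"wx": 0,"wy": 0,"wz": -0.122,"jaw": -1},
  {"tx": 0,"ty": 0,"tz": 0,"wx": 0,"wy": 0,"wz": -0.122,"jaw": -1},
  {"tx": 0,"ty": 0,"tz": 0,"wx": 0,"wy": 0,"wz": -0.122,"jaw": -1},
  {"tx": 0,"ty": 0,"tz": 0,"wx": 0,"wy": 0,"wz": -0.122,"jaw": -1},
  {"tx": 0,"ty": 0,"tz": 0,"wx": 0,"wy": 0,"wz": -0.122,"jaw": -1},
  {"tx": 0,"ty": 0,"tz": 0,"wx": 0,"wy": 0,"wz": 0,"jaw": -1},
])

```text
time: 9.6
tool_pos: [595.1, 115.7, 280.5]
tcp_rot: [-1.588, 0.96, -1.399]
contact_force: [-1.6, 0.3, -1.0]
grip_width: 0.8
```

```bash
python3 st.py scene:b1:160:40:380:280 side:b1s:100:60:400:300
```

```text
t 9.6 fx pos [[-149.9   98.4  280.5]] F fx [-0.58 -1.56 -0.97] w 0.8 q [ 0.343  0.559  1.235 -0.603  1.485  0.249]
tool axes in fx (cols)
 [[ 0.574 -0.819 -0.002]
 [-0.007 -0.007  1.   ]
 [-0.819 -0.574 -0.01 ]]
b1 scale 2.4583333333333335
b1s scale 2.4583333333333335
```

View pics/b1.png

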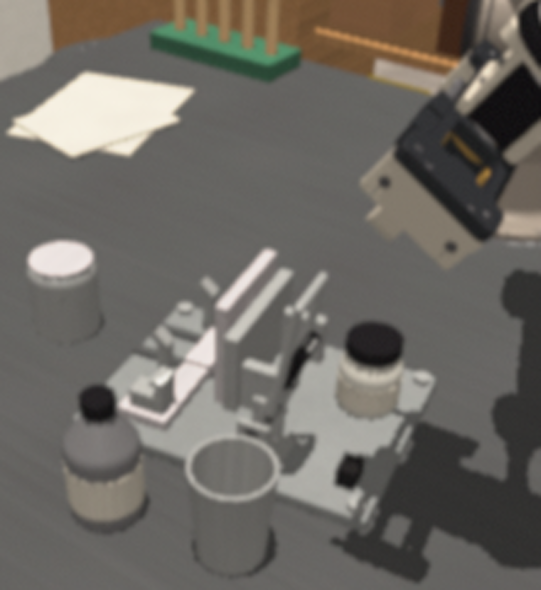

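View pics/b1s.png

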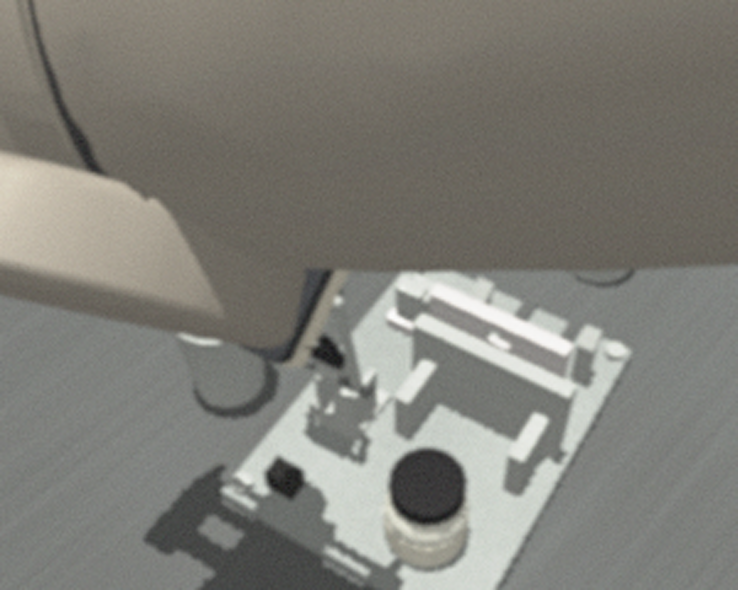

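Emit:
arm_command([
  {"tx": 2.9,"ty": 2.0,"tz": 0.15,"wx": 0,"wy": 0,"wz": 0,"jaw": -1},
  {"tx": 2.9,"ty": 2.0,"tz": 0,"wx": 0,"wy": 0,"wz": 0,"jaw": -1},
  {"tx": 2.9,"ty": 2.0,"tz": 0,"wx": 0,"wy": 0,"wz": 0,"jaw": -1},
  {"tx": 2.9,"ty": 2.0,"tz": 0,"wx": 0,"wy": 0,"wz": 0,"jaw": -1},
  {"tx": 1.15,"ty": -1.64,"tz": 0,"wx": 0,"wy": 0,"wz": 0,"jaw": -1},
  {"tx": 0.46,"ty": -0.66,"tz": 0,"wx": 0,"wy": 0,"wz": 0,"jaw": -1},
  {"tx": 0.46,"ty": -0.66,"tz": 0,"wx": 0,"wy": 0,"wz": 0,"jaw": -1},
  {"tx": 0.34,"ty": -0.49,"tz": 0,"wx": 0,"wy": 0,"wz": 0,"jaw": -1},
  {"tx": 0,"ty": 0,"tz": 0,"wx": 0,"wy": 0,"wz": 0,"jaw": -1},
])

```text
time: 10.6
tool_pos: [606.4, 71.7, 145.7]
tcp_rot: [-1.567, 0.961, -1.385]
contact_force: [-0.0, 0.4, -0.0]
grip_width: 0.3
```

```bash
python3 st.py scene:b2:200:80:360:220
```

```text
t 10.6 fx pos [[-104.6  101.4  145.7]] F fx [-0.38  0.04 -0.03] w 0.3 q [ 0.27   0.668  1.432 -0.662  1.189  0.389]
tool axes in fx (cols)
 [[ 0.573 -0.82   0.001]
 [ 0.001  0.002  1.   ]
 [-0.82  -0.573  0.002]]
b2 scale 4.214285714285714
```

View pics/b2.png

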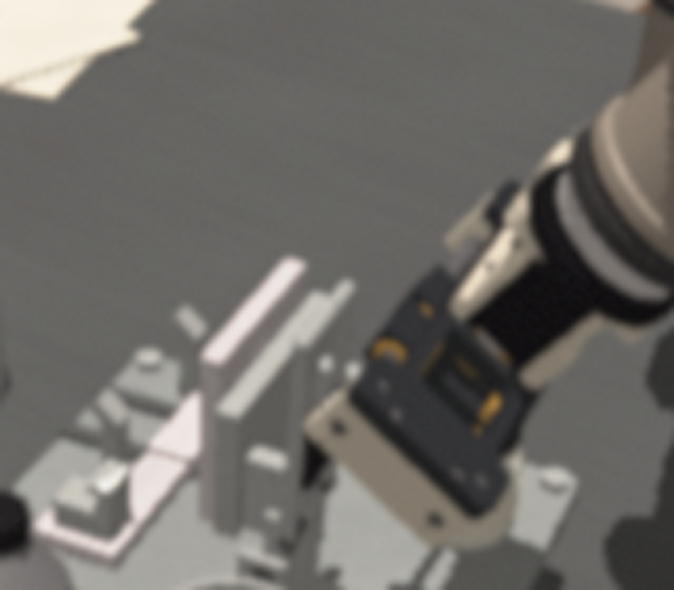

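Emit:
arm_command([
  {"tx": 0.54,"ty": -0.6,"tz": 0,"wx": 0,"wy": 0,"wz": 0,"jaw": -1},
  {"tx": 0.54,"ty": -0.6,"tz": -0.1,"wx": 0,"wy": 0,"wz": 0,"jaw": -1},
  {"tx": 0.54,"ty": -0.6,"tz": 0,"wx": 0,"wy": 0,"wz": 0,"jaw": -1},
  {"tx": 0.5,"ty": -0.63,"tz": 0,"wx": 0,"wy": 0,"wz": 0,"jaw": -1},
  {"tx": 0.46,"ty": -0.66,"tz": 0,"wx": 0,"wy": 0,"wz": 0,"jaw": -1},
  {"tx": 0,"ty": 0,"tz": 0,"wx": 0,"wy": 0,"wz": 0,"jaw": -1},
])

```text
time: 11.25
tool_pos: [612.1, 31.4, 141.0]
tcp_rot: [-1.572, 0.96, -1.389]
contact_force: [0.2, 0.1, -0.3]
grip_width: 0.3
```

```bash
python3 st.py scene:b3:200:80:360:220
```

```text
t 11.25 fx pos [[-63.9  99.6 141. ]] F fx [-0.06  0.26 -0.33] w 0.3 q [ 0.204  0.661  1.462 -0.683  1.138  0.355]
tool axes in fx (cols)
 [[ 0.573 -0.819  0.002]
 [-0.002  0.001  1.   ]
 [-0.819 -0.573 -0.001]]
b3 scale 4.214285714285714
```

View pics/b3.png

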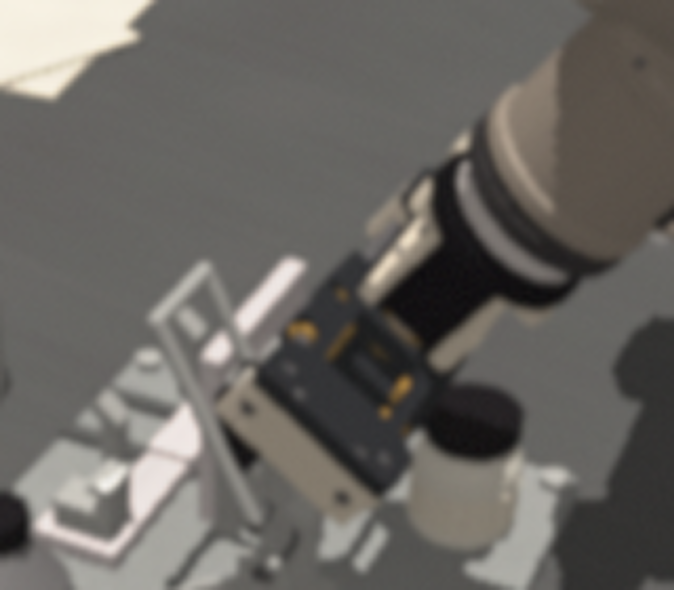

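Emit:
arm_command([
  {"tx": 0.29,"ty": -0.41,"tz": 0,"wx": 0,"wy": 0,"wz": 0,"jaw": -1},
  {"tx": 0.23,"ty": -0.33,"tz": 0,"wx": 0,"wy": 0,"wz": 0,"jaw": -1},
  {"tx": 0.17,"ty": -0.25,"tz": 0,"wx": 0,"wy": 0,"wz": 0,"jaw": -1},
  {"tx": 0,"ty": 0,"tz": 0,"wx": 0,"wy": 0,"wz": 0,"jaw": -1},
])

```text
time: 11.7
tool_pos: [614.2, 21.7, 140.9]
tcp_rot: [-1.57, 0.962, -1.386]
contact_force: [-0.8, 4.3, -0.7]
grip_width: 0.4
```

```bash
python3 st.py scene:b4:200:80:360:220
```

```text
t 11.7 fx pos [[-54.  100.  140.9]] F fx [-4.33  0.   -0.72] w 0.4 q [ 0.187  0.658  1.467 -0.686  1.125  0.343]
tool axes in fx (cols)
 [[ 0.572 -0.821  0.   ]
 [ 0.     0.     1.   ]
 [-0.821 -0.572  0.   ]]
b4 scale 4.214285714285714
```

View pics/b4.png

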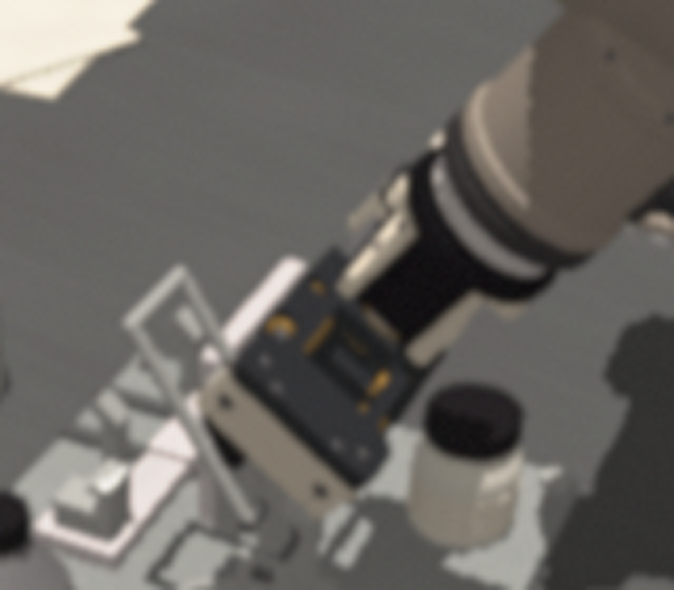

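Emit:
arm_command([
  {"tx": 0.17,"ty": -0.25,"tz": 0,"wx": 0,"wy": 0,"wz": 0,"jaw": -1},
  {"tx": 0.12,"ty": -0.16,"tz": 0,"wx": 0,"wy": 0,"wz": 0,"jaw": -1},
  {"tx": 0,"ty": 0,"tz": 0,"wx": 0,"wy": 0,"wz": 0,"jaw": -1},
])

```text
time: 12.05
tool_pos: [614.5, 20.6, 140.7]
tcp_rot: [-1.568, 0.967, -1.383]
contact_force: [-7.8, 21.5, 4.3]
grip_width: 0.4
```

```bash
python3 st.py
```

```text
t 12.05 fx pos [[-52.9 100.1 140.7]] F fx [-22.6   -3.75   4.31] w 0.4 q [ 0.183  0.656  1.469 -0.682  1.119  0.337]
tool axes in fx (cols)
 [[ 0.567 -0.823 -0.002]
 [ 0.002 -0.     1.   ]
 [-0.823 -0.567  0.002]]
```

Emit:
arm_command([
  {"tx": -0.4,"ty": 0.5,"tz": 0,"wx": 0,"wy": 0,"wz": 0,"jaw": -1},
  {"tx": -1.15,"ty": 1.64,"tz": 0,"wx": 0,"wy": 0,"wz": 0,"jaw": -1},
  {"tx": -3,"ty": -2.1,"tz": 0,"wx": 0,"wy": 0,"wz": 0,"jaw": -1},
  {"tx": -3,"ty": -2.1,"tz": 0,"wx": 0,"wy": 0,"wz": 0,"jaw": -1},
  {"tx": -3,"ty": -2.1,"tz": 0,"wx": 0,"wy": 0,"wz": 0,"jaw": -1},
  {"tx": -1,"ty": -0.7,"tz": 0,"wx": 0,"wy": 0,"wz": 0.122,"jaw": -1},
  {"tx": 0,"ty": 0,"tz": 0,"wx": 0,"wy": 0,"wz": 0.122,"jaw": -1},
  {"tx": 0,"ty": 0,"tz": 0,"wx": 0,"wy": 0,"wz": 0.122,"jaw": -1},
  {"tx": 0,"ty": 0,"tz": 0,"wx": 0,"wy": 0,"wz": 0.122,"jaw": -1},
  {"tx": 0,"ty": 0,"tz": 0,"wx": 0,"wy": 0,"wz": 0.122,"jaw": -1},
  {"tx": 0,"ty": 0,"tz": 0,"wx": 0,"wy": 0,"wz": 0,"jaw": -1},
])

```text
time: 13.15
tool_pos: [610.9, 38.8, 263.8]
tcp_rot: [0.187, 1.57, 0.366]
contact_force: [0.2, -0.6, -0.0]
grip_width: 0.1
```

```bash
python3 st.py scene:c1:190:80:360:220 side:c1s:140:80:360:260
```

```text
t 13.15 fx pos [[-71.4  99.9 263.8]] F fx [ 0.61  0.04 -0.01] w 0.1 q [-0.062  0.495  1.241  0.     1.405 -0.241]
tool axes in fx (cols)
 [[-0.    -1.     0.005]
 [ 0.     0.005  1.   ]
 [-1.     0.     0.   ]]
c1 scale 4.214285714285714
c1s scale 3.2777777777777777
```

View pics/c1.png

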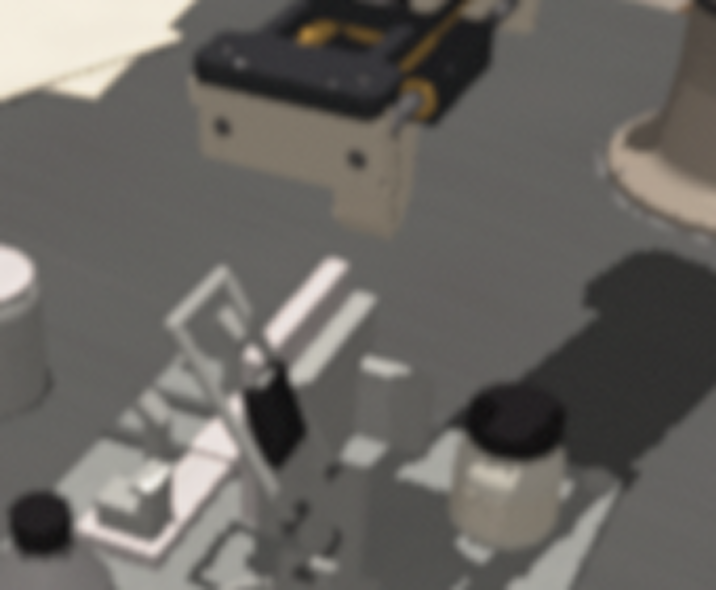

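View pics/c1s.png

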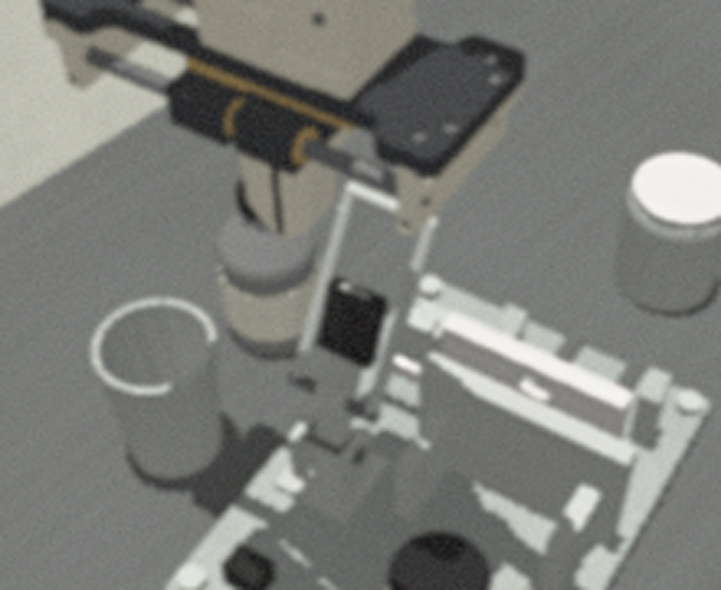

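Run:
```python
from h import *
b,r=tri([(cam('scene'),np.array((236.8,150.5))),(cam('side'),np.array((259.3,142)))]);print(w2f(b).round(1),r)
```

```text
[[ 13.  100.4 182.1]] [array([-0.2, -0.3]), array([-0.2,  0.3])]
```

Emit:
arm_command([
  {"tx": 0,"ty": -3,"tz": 0,"wx": 0,"wy": 0,"wz": 0,"jaw": -1},
  {"tx": 0,"ty": -3,"tz": 0,"wx": 0,"wy": 0,"wz": 0,"jaw": -1},
  {"tx": 0,"ty": -2.6,"tz": 0,"wx": 0,"wy": 0,"wz": 0,"jaw": -1},
  {"tx": 2.5,"ty": 0,"tz": 0,"wx": 0,"wy": 0,"wz": 0,"jaw": -1},
  {"tx": 2.5,"ty": 0,"tz": 0,"wx": 0,"wy": 0,"wz": 0,"jaw": -1},
  {"tx": 0.6,"ty": -0.4,"tz": 0,"wx": 0,"wy": 0,"wz": 0,"jaw": -1},
  {"tx": 0.7,"ty": -0.7,"tz": 0,"wx": 0,"wy": 0,"wz": 0,"jaw": -1},
  {"tx": 0.7,"ty": -0.7,"tz": 0,"wx": 0,"wy": 0,"wz": 0,"jaw": -1},
  {"tx": 0,"ty": 0,"tz": 0,"wx": 0,"wy": 0,"wz": 0,"jaw": -1},
])

```text
time: 14.15
tool_pos: [629.3, -61.0, 193.0]
tcp_rot: [-2.924, 1.57, -2.74]
contact_force: [-0.6, 0.2, 0.3]
grip_width: 0.2
```

```bash
python3 st.py scene:c2:190:80:360:220 side:c2s:140:80:360:260
```

```text
t 14.15 fx pos [[ 30.   99.7 193. ]] F fx [-0.26 -0.52  0.26] w 0.2 q [-0.217  0.584  1.286 -0.001  1.273 -0.401]
tool axes in fx (cols)
 [[ 0.    -1.     0.001]
 [-0.001  0.001  1.   ]
 [-1.    -0.    -0.001]]
c2 scale 4.214285714285714
c2s scale 3.2777777777777777
```

View pics/c2.png

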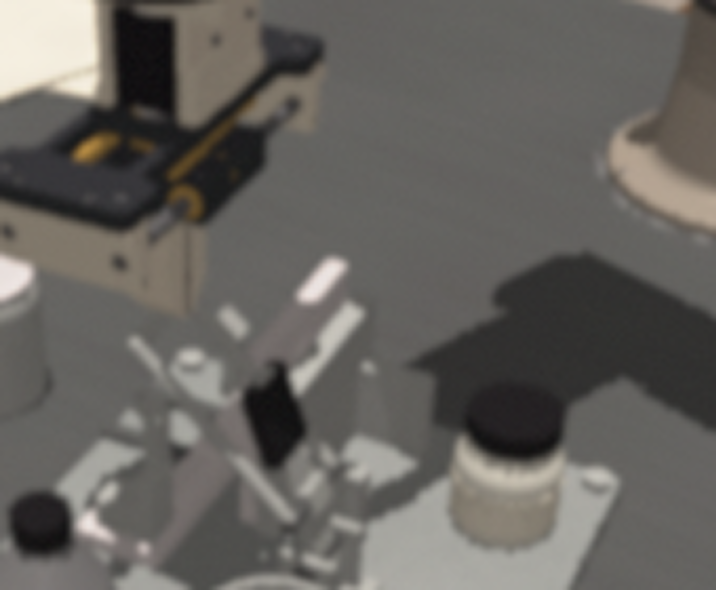

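View pics/c2s.png

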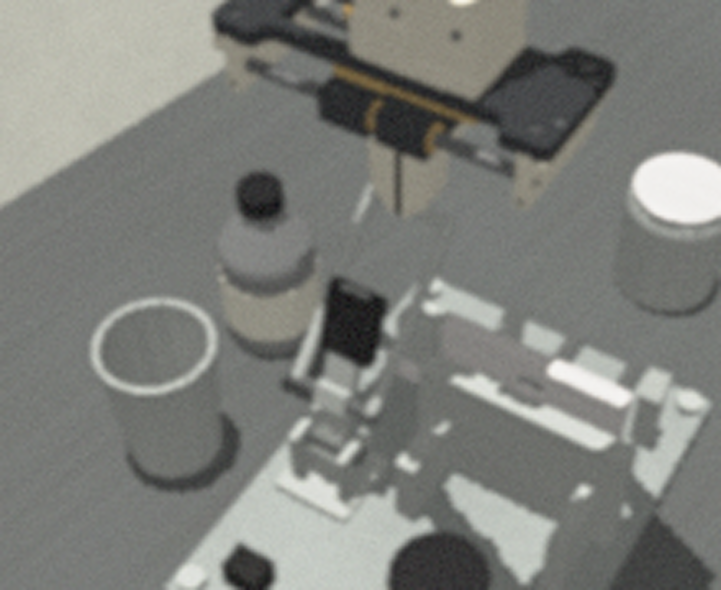

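Emit:
arm_command([
  {"tx": 0.7,"ty": -0.7,"tz": 0,"wx": 0,"wy": 0,"wz": 0,"jaw": -1},
  {"tx": 0.8,"ty": -0.6,"tz": 0,"wx": 0,"wy": 0,"wz": 0,"jaw": -1},
  {"tx": 0.9,"ty": -0.5,"tz": 0,"wx": 0,"wy": 0,"wz": 0,"jaw": -1},
  {"tx": 0.9,"ty": -0.4,"tz": 0,"wx": 0,"wy": 0,"wz": 0,"jaw": -1},
  {"tx": 0,"ty": 0,"tz": 0,"wx": 0,"wy": 0,"wz": 0,"jaw": -1},
  {"tx": 0,"ty": 0,"tz": 0,"wx": 0,"wy": 0,"wz": 0,"jaw": -1},
])

```text
time: 14.85
tool_pos: [633.4, -82.0, 160.2]
tcp_rot: [2.601, 1.57, 2.785]
contact_force: [-0.1, -0.1, 0.7]
grip_width: 0.2
```

```bash
python3 st.py scene:c3:190:80:360:220 side:c3s:140:80:360:260
```

```text
t 14.85 fx pos [[ 51.4  99.8 160.2]] F fx [ 0.03 -0.14  0.74] w 0.2 q [-0.249  0.624  1.308  0.     1.211 -0.432]
tool axes in fx (cols)
 [[-0.    -1.     0.   ]
 [-0.001  0.     1.   ]
 [-1.     0.    -0.001]]
c3 scale 4.214285714285714
c3s scale 3.2777777777777777
```

View pics/c3.png

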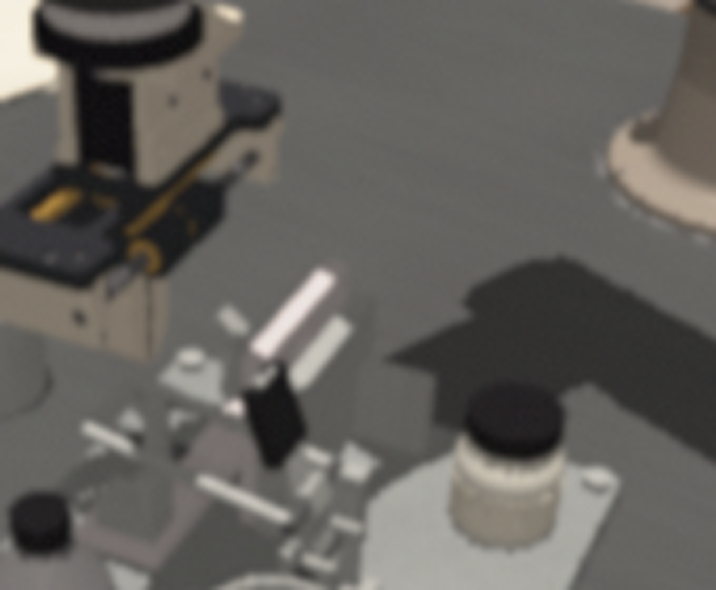

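View pics/c3s.png

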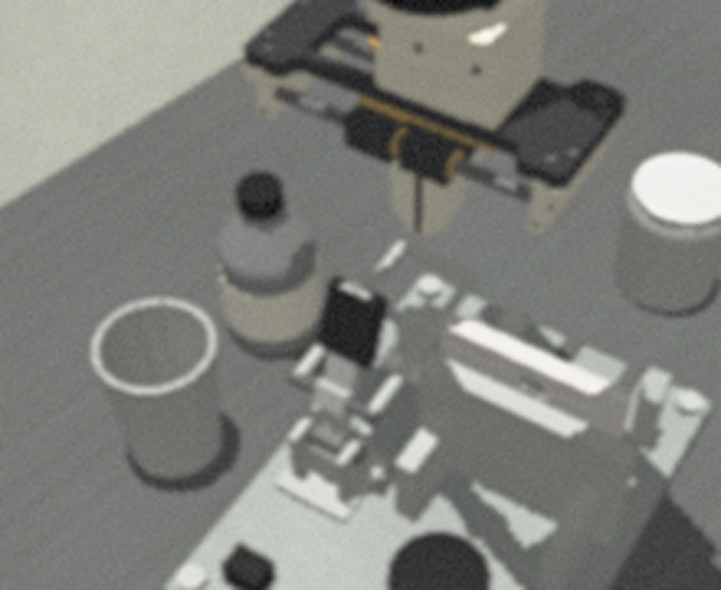

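Emit:
arm_command([
  {"tx": 1,"ty": -0.4,"tz": 0,"wx": 0,"wy": 0,"wz": 0,"jaw": -1},
  {"tx": 1,"ty": -0.4,"tz": 0,"wx": 0,"wy": 0,"wz": 0,"jaw": -1},
  {"tx": 1,"ty": -0.3,"tz": 0,"wx": 0,"wy": 0,"wz": 0,"jaw": -1},
  {"tx": 0,"ty": 0,"tz": 0,"wx": 0,"wy": 0,"wz": 0,"jaw": -1},
  {"tx": 0,"ty": 0,"tz": 0,"wx": 0,"wy": 0,"wz": 0,"jaw": -1},
])

```text
time: 15.45
tool_pos: [635.3, -92.8, 130.0]
tcp_rot: [2.61, 1.57, 2.793]
contact_force: [-0.3, -0.1, 0.5]
grip_width: 0.2
```

```bash
python3 st.py scene:c4:190:80:360:220 side:c4s:140:80:360:260
```

```text
t 15.45 fx pos [[ 62.5  99.8 130. ]] F fx [ 0.03 -0.28  0.45] w 0.2 q [-0.264  0.659  1.331  0.     1.153 -0.448]
tool axes in fx (cols)
 [[-0.    -1.     0.   ]
 [-0.001  0.     1.   ]
 [-1.     0.    -0.001]]
c4 scale 4.214285714285714
c4s scale 3.2777777777777777
```

View pics/c4.png

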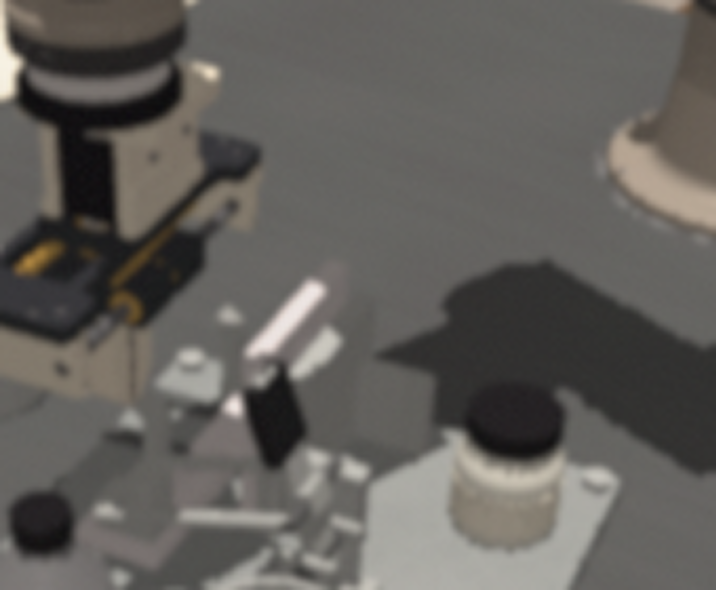

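View pics/c4s.png

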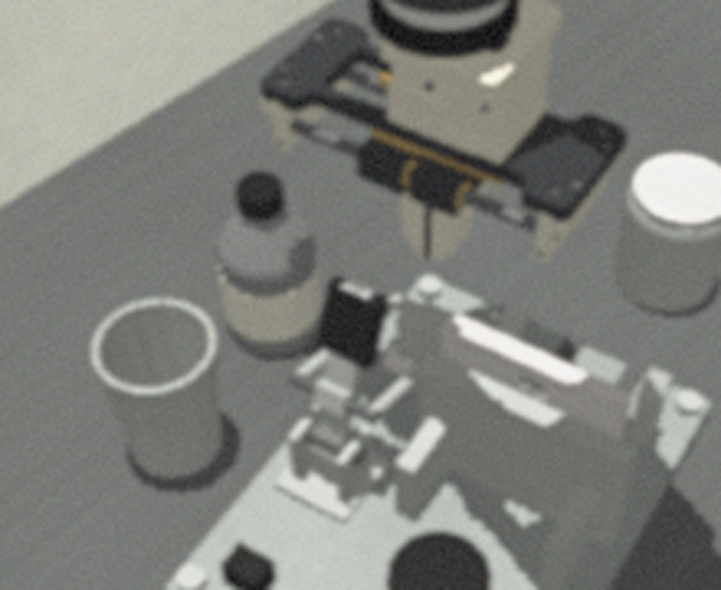

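Emit:
arm_command([
  {"tx": 1,"ty": -0.2,"tz": 0,"wx": 0,"wy": 0,"wz": 0,"jaw": -1},
  {"tx": 1,"ty": -0.1,"tz": 0,"wx": 0,"wy": 0,"wz": 0,"jaw": -1},
  {"tx": 1,"ty": 0,"tz": 0,"wx": 0,"wy": 0,"wz": 0,"jaw": -1},
  {"tx": 0,"ty": 0,"tz": 0,"wx": 0,"wy": 0,"wz": 0,"jaw": -1},
])

```text
time: 15.95
tool_pos: [634.9, -95.4, 98.2]
tcp_rot: [2.682, 1.567, 2.866]
contact_force: [-0.1, 0.9, -0.5]
grip_width: 0.5
```

```bash
python3 st.py scene:c5:190:100:330:220 side:c5s:160:100:340:260
```

```text
t 15.95 fx pos [[64.9 98.9 98.2]] F fx [-0.93  0.11 -0.53] w 0.5 q [-0.268  0.695  1.359  0.     1.092 -0.452]
tool axes in fx (cols)
 [[-0.002 -1.     0.   ]
 [-0.004  0.     1.   ]
 [-1.     0.002 -0.004]]
c5 scale 4.916666666666667
c5s scale 3.6875
```

View pics/c5.png

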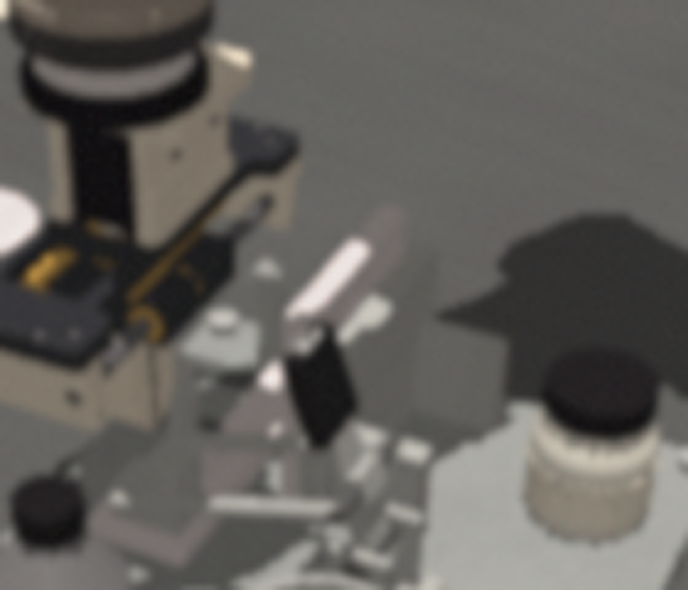

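View pics/c5s.png

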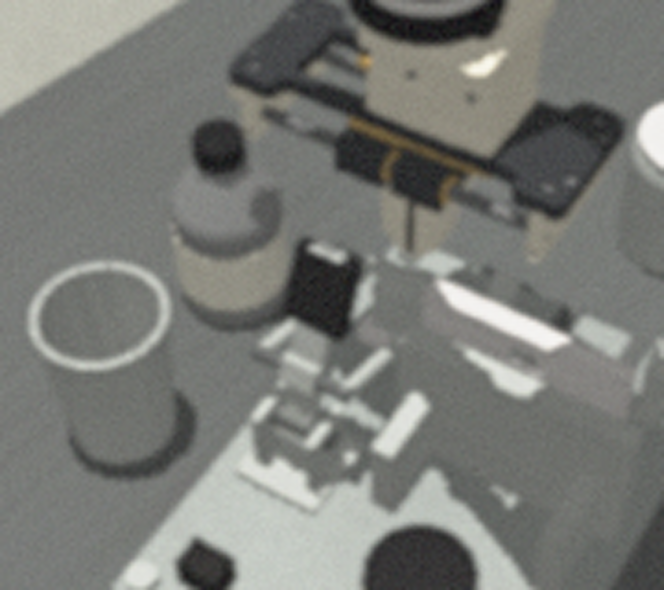

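Emit:
arm_command([
  {"tx": -4,"ty": 0,"tz": 0,"wx": 0,"wy": 0,"wz": 0,"jaw": -1},
  {"tx": -4.5,"ty": 0,"tz": 0,"wx": 0,"wy": 0,"wz": 0,"jaw": -1},
  {"tx": -4.5,"ty": 0,"tz": 0,"wx": 0,"wy": 0,"wz": 0,"jaw": -1},
  {"tx": -4.5,"ty": 0,"tz": 0,"wx": 0,"wy": 0,"wz": 0,"jaw": -1},
  {"tx": 0,"ty": 0,"tz": 0,"wx": 0,"wy": 0,"wz": 0,"jaw": -1},
])

```text
time: 16.55
tool_pos: [638.5, -96.2, 284.2]
tcp_rot: [-0.448, 1.556, -0.263]
contact_force: [0.7, -0.4, -0.6]
grip_width: 0.4
```

```bash
python3 st.py scene:c6:190:120:310:220 side:c6s:190:110:330:230 wrist:c6w
```

```text
t 16.55 fx pos [[ 66.3 102.3 284.2]] F fx [ 0.51  0.64 -0.6 ] w 0.4 q [-0.268  0.544  1.104  0.     1.478 -0.452]
tool axes in fx (cols)
 [[ 0.006 -1.    -0.   ]
 [ 0.013 -0.     1.   ]
 [-1.    -0.006  0.013]]
c6 scale 5.9
c6s scale 4.916666666666667
c6w scale 1.5234375
```

View pics/c6.png

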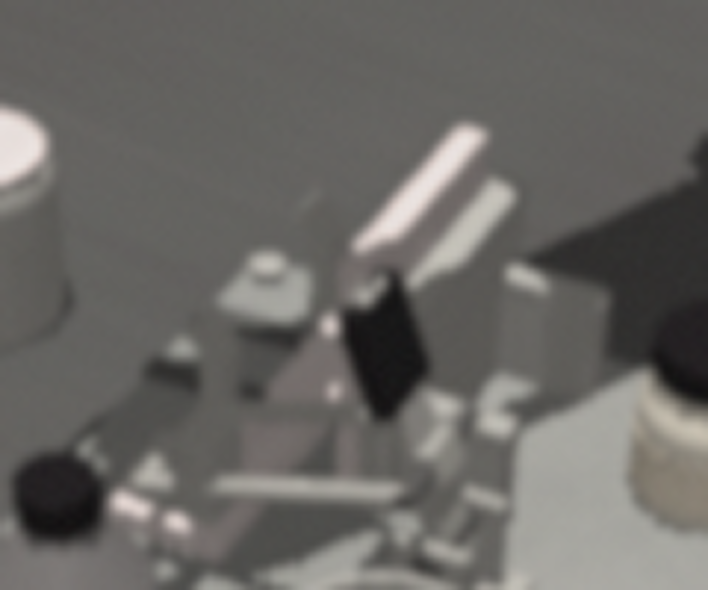

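View pics/c6s.png

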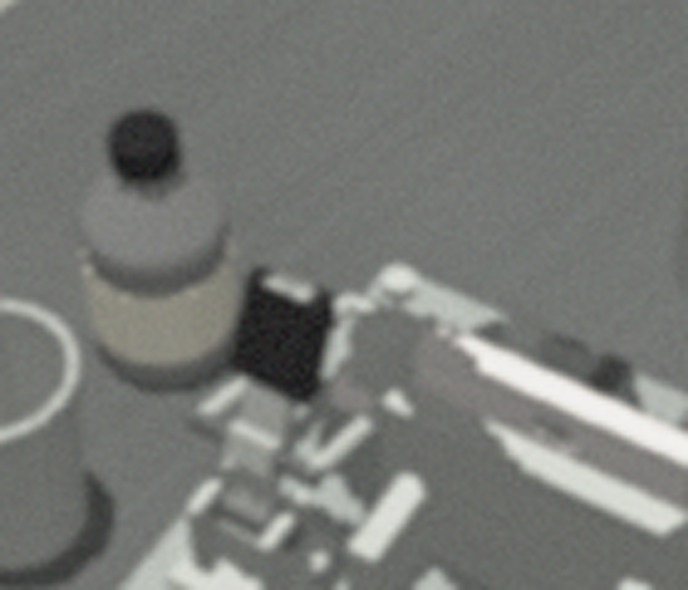

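View pics/c6w.png

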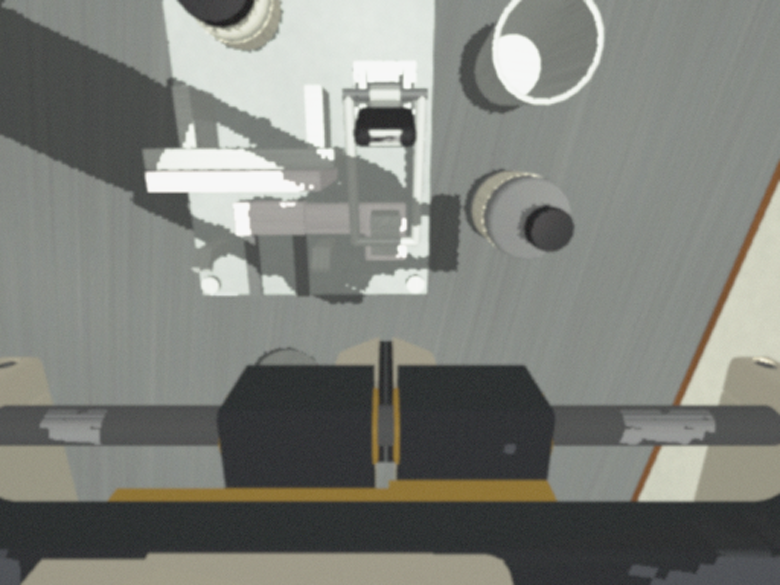

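Run:
```python
from ov import *
im=cv2.imread('pics/c6w_full.png')
C=cam('wrist')
def bar(x,z): return [((x,75,z),(x,125,z))]
s=8
a=overlay(im,C,[],s)
for x,z,col in ((60.6,50,(0,0,255)),(64.9,68,(0,255,0))):
    q=(proj(C,f2w([(x,75,z),(x,125,z)]))*s+s/2-.5).round().astype(int);cv2.line(a,tuple(q[0].tolist()),tuple(q[1].tolist()),col,1)
    print(q/s)
cv2.imwrite('pics/z2.png',cv2.convertScaleAbs(a[100*s:180*s,215*s:290*s],alpha=1.4,beta=-60))
```

```text
[[233.375 159.375]
 [273.    159.375]]
[[232.5   165.875]
 [273.875 166.   ]]
```

View pics/z2.png

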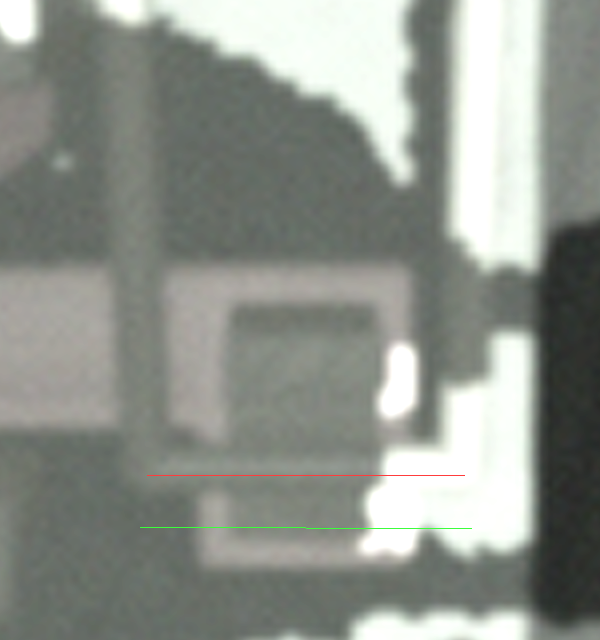

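Run:
```python
from ov import *
C=cam('scene');s=6
a=overlay(cv2.imread('pics/c6_full.png'),C,[],s)
for x,z,col in ((59,50,(0,0,255)),(54,68,(0,255,0))):
    P=f2w([(-48.7,125,85.5),(x,125,z),(x,75,z),(-48.7,75,85.5)])
    q=(proj(C,P)*s+s/2-.5).round().astype(int);cv2.polylines(a,[q.reshape(-1,1,2)],False,col,1)
cv2.imwrite('pics/z3.png',a[160*s:240*s,195*s:300*s])
```

```text
(no output)
```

View pics/z3.png

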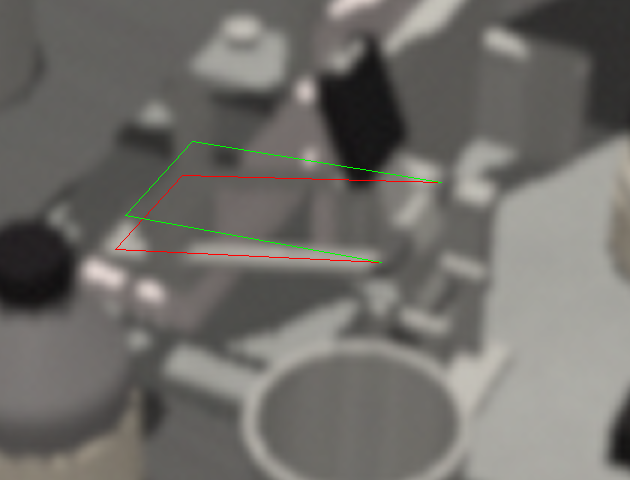

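Emit:
arm_command([
  {"tx": 0,"ty": 2.8,"tz": -0.2,"wx": 0,"wy": 0,"wz": 0,"jaw": -1},
  {"tx": 0,"ty": 2.8,"tz": 0,"wx": 0,"wy": 0,"wz": 0,"jaw": -1},
  {"tx": 4.3,"ty": 0,"tz": 0,"wx": 0,"wy": 0,"wz": 0,"jaw": -1},
  {"tx": 4.3,"ty": 0,"tz": 0,"wx": 0,"wy": 0,"wz": 0,"jaw": -1},
  {"tx": 4.2,"ty": 0,"tz": 0,"wx": 0,"wy": 0,"wz": 0,"jaw": -1},
  {"tx": 1.2,"ty": 0,"tz": 0,"wx": 0,"wy": 0,"wz": 0,"jaw": -1},
  {"tx": 0,"ty": 0,"tz": 0,"wx": 0,"wy": 0,"wz": 0,"jaw": -1},
])

```text
time: 17.4
tool_pos: [622.4, -40.7, 132.9]
tcp_rot: [2.77, 1.565, 2.954]
contact_force: [-0.3, 0.3, -0.5]
grip_width: 0.4
```

```bash
python3 st.py scene:d1:190:80:350:220
```

```text
t 17.4 fx pos [[  8.9  96.6 132.9]] F fx [-0.32 -0.28 -0.53] w 0.4 q [-0.188  0.627  1.383 -0.     1.137 -0.372]
tool axes in fx (cols)
 [[-0.002 -1.     0.   ]
 [-0.006  0.     1.   ]
 [-1.     0.002 -0.006]]
d1 scale 4.214285714285714
```

View pics/d1.png

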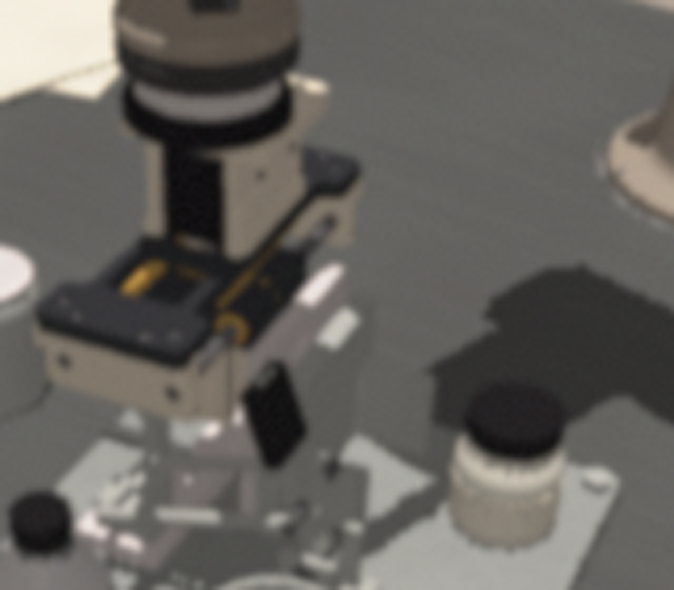

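Emit:
arm_command([
  {"tx": -1,"ty": 0.6,"tz": 0.3,"wx": 0,"wy": 0,"wz": 0,"jaw": -1},
  {"tx": 0,"ty": 0.7,"tz": 0,"wx": 0,"wy": 0,"wz": 0,"jaw": -1},
  {"tx": 0,"ty": 0.7,"tz": 0,"wx": 0,"wy": 0,"wz": 0,"jaw": -1},
  {"tx": 0,"ty": 0.7,"tz": 0,"wx": 0,"wy": 0,"wz": 0,"jaw": -1},
  {"tx": 0,"ty": 0.7,"tz": 0,"wx": 0,"wy": 0,"wz": 0,"jaw": -1},
  {"tx": 0,"ty": 0.7,"tz": 0,"wx": 0,"wy": 0,"wz": 0,"jaw": -1},
  {"tx": 0,"ty": 0.7,"tz": 0,"wx": 0,"wy": 0,"wz": 0,"jaw": -1},
  {"tx": 0,"ty": 0,"tz": 0,"wx": 0,"wy": 0,"wz": 0,"jaw": -1},
])

```text
time: 18.25
tool_pos: [617.6, 8.0, 145.4]
tcp_rot: [2.27, 1.57, 2.455]
contact_force: [0.2, -0.2, 0.4]
grip_width: 0.5
```

```bash
python3 st.py scene:d2:190:80:350:220 wrist:d2w
```

```text
t 18.25 fx pos [[-40.  100.8 145.4]] F fx [0.2  0.11 0.42] w 0.5 q [-0.111  0.601  1.394  0.001  1.147 -0.297]
tool axes in fx (cols)
 [[-0.001 -1.    -0.001]
 [-0.001 -0.001  1.   ]
 [-1.     0.001 -0.001]]
d2 scale 4.214285714285714
d2w scale 1.5234375
```

View pics/d2.png

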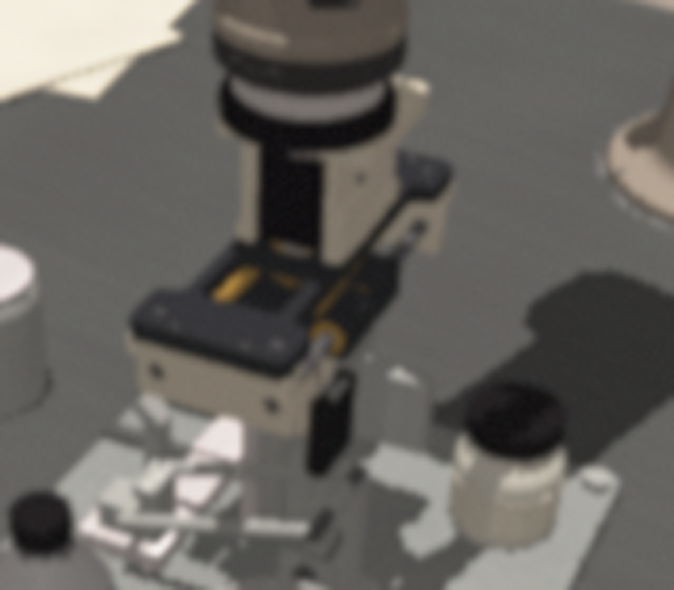

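View pics/d2w.png

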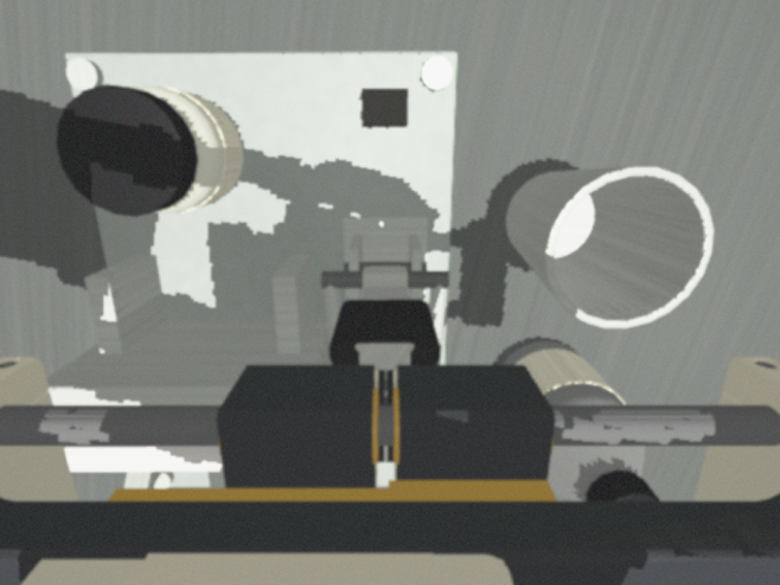

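Emit:
arm_command([
  {"tx": 0,"ty": 0.7,"tz": 0,"wx": 0,"wy": 0,"wz": 0,"jaw": -1},
  {"tx": 0,"ty": 0.7,"tz": 0,"wx": 0,"wy": 0,"wz": 0,"jaw": -1},
  {"tx": 0,"ty": 0.6,"tz": 0,"wx": 0,"wy": 0,"wz": 0,"jaw": -1},
  {"tx": 0.1,"ty": 0.6,"tz": 0,"wx": 0,"wy": 0,"wz": 0,"jaw": -1},
  {"tx": 0.2,"ty": 0.6,"tz": 0,"wx": 0,"wy": 0,"wz": 0,"jaw": -1},
  {"tx": 0.3,"ty": 0.6,"tz": 0,"wx": 0,"wy": 0,"wz": 0,"jaw": -1},
  {"tx": 0,"ty": 0,"tz": 0,"wx": 0,"wy": 0,"wz": 0,"jaw": -1},
])

```text
time: 19.05
tool_pos: [610.7, 45.5, 139.3]
tcp_rot: [1.763, 1.57, 1.948]
contact_force: [-0.1, 0.1, 0.4]
grip_width: 0.5
```

```bash
python3 st.py scene:d3:190:80:350:220
```

```text
t 19.05 fx pos [[-78.  100.9 139.3]] F fx [-0.14 -0.07  0.41] w 0.5 q [-0.051  0.599  1.418  0.001  1.125 -0.237]
tool axes in fx (cols)
 [[-0.001 -1.    -0.001]
 [-0.    -0.001  1.   ]
 [-1.     0.001 -0.   ]]
d3 scale 4.214285714285714
```

View pics/d3.png

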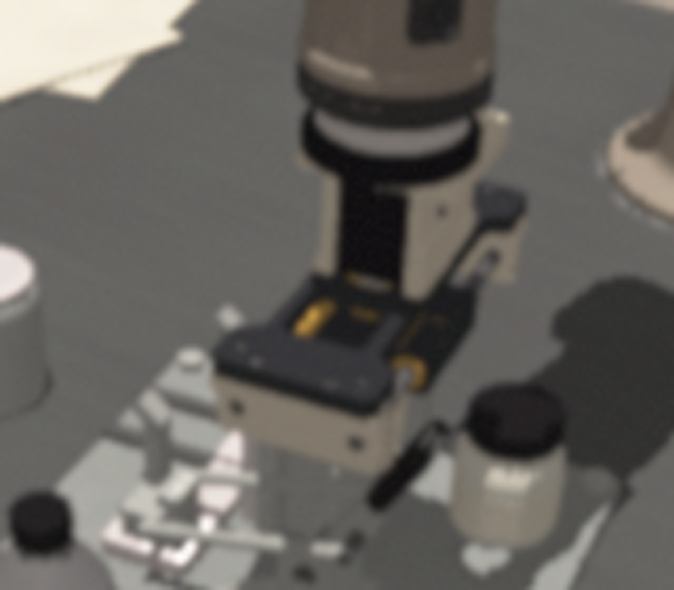

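Emit:
arm_command([
  {"tx": 0.3,"ty": 0.6,"tz": 0,"wx": 0,"wy": 0,"wz": 0,"jaw": -1},
  {"tx": 0.4,"ty": 0.6,"tz": 0,"wx": 0,"wy": 0,"wz": 0,"jaw": -1},
  {"tx": 0.4,"ty": 0.6,"tz": 0,"wx": 0,"wy": 0,"wz": 0,"jaw": -1},
  {"tx": 0.5,"ty": 0.6,"tz": 0,"wx": 0,"wy": 0,"wz": 0,"jaw": -1},
  {"tx": 0.6,"ty": 0.5,"tz": 0,"wx": 0,"wy": 0,"wz": 0,"jaw": -1},
  {"tx": 0.6,"ty": 0.5,"tz": 0,"wx": 0,"wy": 0,"wz": 0,"jaw": -1},
  {"tx": 0,"ty": 0,"tz": 0,"wx": 0,"wy": 0,"wz": 0,"jaw": -1},
])

```text
time: 19.8
tool_pos: [604.4, 78.6, 110.6]
tcp_rot: [2.364, 1.569, 2.548]
contact_force: [-0.0, -0.8, 0.5]
grip_width: 0.2
```

```bash
python3 st.py scene:d4:190:80:350:220
```

```text
t 19.8 fx pos [[-111.7  100.7  110.6]] F fx [ 0.8  -0.16  0.53] w 0.2 q [ 0.003  0.626  1.456  0.001  1.061 -0.182]
tool axes in fx (cols)
 [[-0.001 -1.    -0.   ]
 [-0.001 -0.     1.   ]
 [-1.     0.001 -0.001]]
d4 scale 4.214285714285714
```

View pics/d4.png

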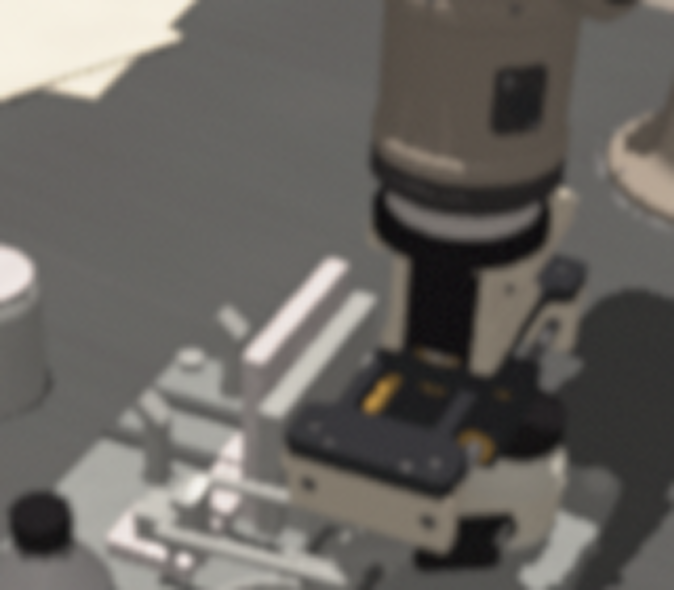

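Run:
```python
from h import *
p,d=ray(cam('side'),(306.4,171))
pf=w2f(p)[0]; df=d@RF
for y in (5,15,25): print(y,(pf+df*(y-pf[1])/df[1]).round(1))
p,d=ray(cam('side'),(160+412/3.6875,100+250/3.6875)); pf=w2f(p)[0]; df=d@RF
print((pf+df*(99-pf[1])/df[1]).round(1))
```

```text
5 [ 12.5   5.  163.3]
15 [ 37.4  15.  134.3]
25 [ 62.2  25.  105.4]
[58.1 99.  76. ]
```

Emit:
arm_command([
  {"tx": 0.6,"ty": 0.4,"tz": 0,"wx": 0,"wy": 0,"wz": 0,"jaw": -1},
  {"tx": 0.6,"ty": 0.4,"tz": 0,"wx": 0,"wy": 0,"wz": 0,"jaw": -1},
  {"tx": 0.6,"ty": 0.3,"tz": 0,"wx": 0,"wy": 0,"wz": 0,"jaw": -1},
  {"tx": 0.5,"ty": 0.2,"tz": 0,"wx": 0,"wy": 0,"wz": 0,"jaw": -1},
  {"tx": 0,"ty": 0,"tz": 0,"wx": 0,"wy": 0,"wz": 0,"jaw": -1},
])

```text
time: 20.35
tool_pos: [601.6, 90.9, 87.3]
tcp_rot: [2.779, 1.568, 2.963]
contact_force: [-0.8, 0.1, 0.0]
grip_width: 0.4
```

```bash
python3 st.py
```

```text
t 20.35 fx pos [[-124.4  100.3   87.3]] F fx [-0.23 -0.8   0.03] w 0.4 q [ 0.024  0.653  1.479  0.001  1.012 -0.161]
tool axes in fx (cols)
 [[-0.001 -1.    -0.   ]
 [-0.002 -0.     1.   ]
 [-1.     0.001 -0.002]]
```

Emit:
arm_command([
  {"tx": 0.4,"ty": 0.3,"tz": 0,"wx": 0,"wy": 0,"wz": 0,"jaw": -1},
  {"tx": 0.3,"ty": 0,"tz": 0,"wx": 0,"wy": 0,"wz": 0,"jaw": -1},
  {"tx": 0.3,"ty": 0,"tz": 0,"wx": 0,"wy": 0,"wz": 0,"jaw": -1},
  {"tx": 0,"ty": 0,"tz": 0,"wx": 0,"wy": 0,"wz": 0,"jaw": -1},
])

```text
time: 20.75
tool_pos: [601.9, 93.3, 78.5]
tcp_rot: [0.852, 1.571, 1.036]
contact_force: [1.0, -0.3, 0.4]
grip_width: 0.2
```

```bash
python3 st.py
```

```text
t 20.75 fx pos [[-126.6  101.    78.5]] F fx [0.46 0.92 0.43] w 0.2 q [ 0.028  0.665  1.486  0.     0.991 -0.156]
tool axes in fx (cols)
 [[-0. -1.  0.]
 [ 0.  0.  1.]
 [-1.  0.  0.]]
```

Go on gently down until it bears on the rest.

Emit:
arm_command([
  {"tx": 0.2,"ty": 0,"tz": 0,"wx": 0,"wy": 0,"wz": 0,"jaw": -1},
  {"tx": 0.2,"ty": 0,"tz": 0,"wx": 0,"wy": 0,"wz": 0,"jaw": -1},
  {"tx": 0,"ty": 0,"tz": 0,"wx": 0,"wy": 0,"wz": 0,"jaw": -1},
])

```text
time: 21.05
tool_pos: [602.2, 93.3, 77.9]
tcp_rot: [-0.213, 1.569, -0.029]
contact_force: [-8.4, 0.1, 23.0]
grip_width: 0.4
```

```bash
python3 st.py
```

```text
t 21.05 fx pos [[-126.6  101.2   77.9]] F fx [-1.61 -8.19 23.  ] w 0.4 q [ 0.028  0.665  1.487 -0.     0.988 -0.156]
tool axes in fx (cols)
 [[ 0.    -1.     0.   ]
 [ 0.002  0.     1.   ]
 [-1.    -0.     0.002]]
```

Firm stop at tip z = 56, as for the shut lever. Retreat and look.

Emit:
arm_command([
  {"tx": -0.5,"ty": 0,"tz": 0,"wx": 0,"wy": 0,"wz": 0,"jaw": -1},
  {"tx": -3,"ty": 0,"tz": 0,"wx": 0,"wy": 0,"wz": 0,"jaw": -1},
  {"tx": -4,"ty": 0,"tz": 0,"wx": 0,"wy": 0,"wz": 0,"jaw": -1},
  {"tx": -4.5,"ty": -2,"tz": 0,"wx": 0,"wy": 0,"wz": 0,"jaw": -1},
  {"tx": -4.5,"ty": -2,"tz": 0,"wx": 0,"wy": 0,"wz": 0,"jaw": -1},
  {"tx": -4,"ty": -3,"tz": 0,"wx": 0,"wy": 0,"wz": 0,"jaw": -1},
  {"tx": 0,"ty": -3,"tz": 0,"wx": 0,"wy": 0,"wz": 0,"jaw": -1},
  {"tx": 0,"ty": 0,"tz": 0,"wx": 0,"wy": 0,"wz": 0,"jaw": -1},
])

```text
time: 21.85
tool_pos: [621.0, -8.7, 280.8]
tcp_rot: [-0.699, 1.567, -0.519]
contact_force: [-0.6, -0.2, -0.3]
grip_width: 0.0
```

```bash
python3 st.py scene:e1:170:100:350:240 side:e1s:160:110:360:260 wrist:e1w
```

```text
t 21.85 fx pos [[-22.9 101.1 280.8]] F fx [ 0.11 -0.6  -0.32] w 0.0 q [-0.137  0.502  1.183 -0.001  1.453 -0.317]
tool axes in fx (cols)
 [[ 0.002 -1.     0.004]
 [ 0.003  0.004  1.   ]
 [-1.    -0.002  0.003]]
e1 scale 4.214285714285714
e1s scale 3.9
e1w scale 1.5234375
```

View pics/e1.png

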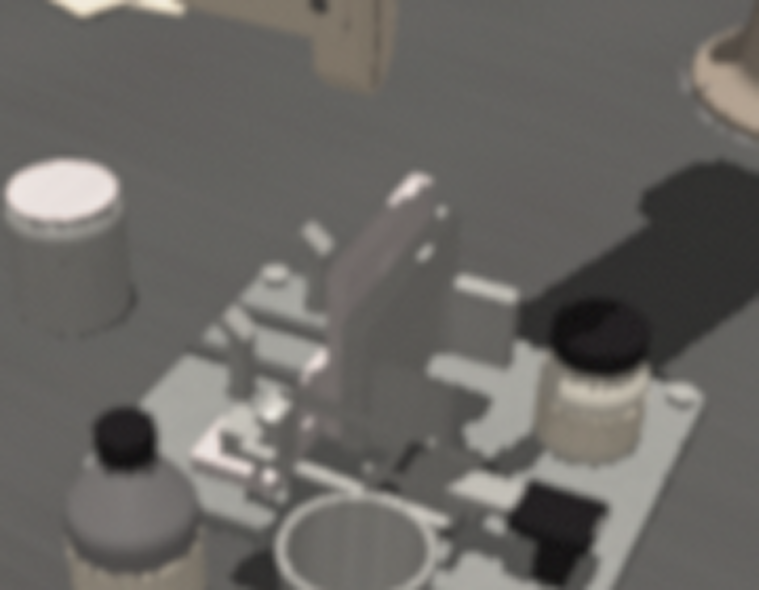

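View pics/e1s.png

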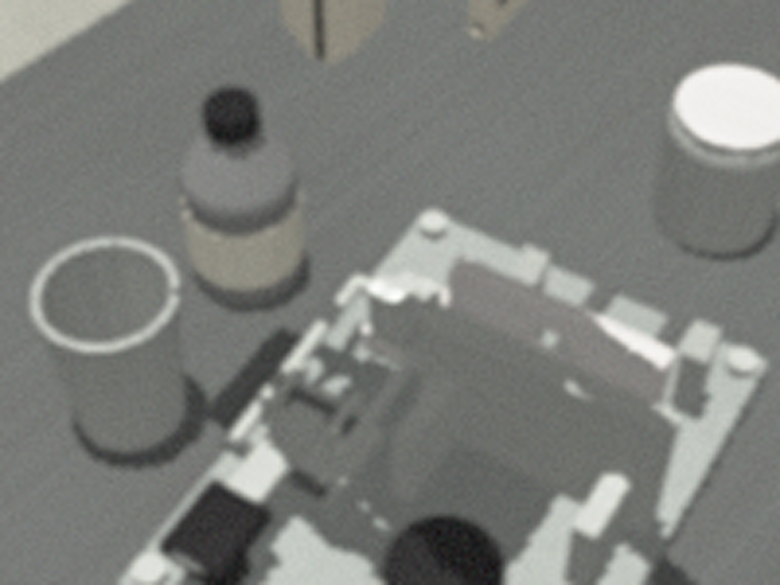

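View pics/e1w.png

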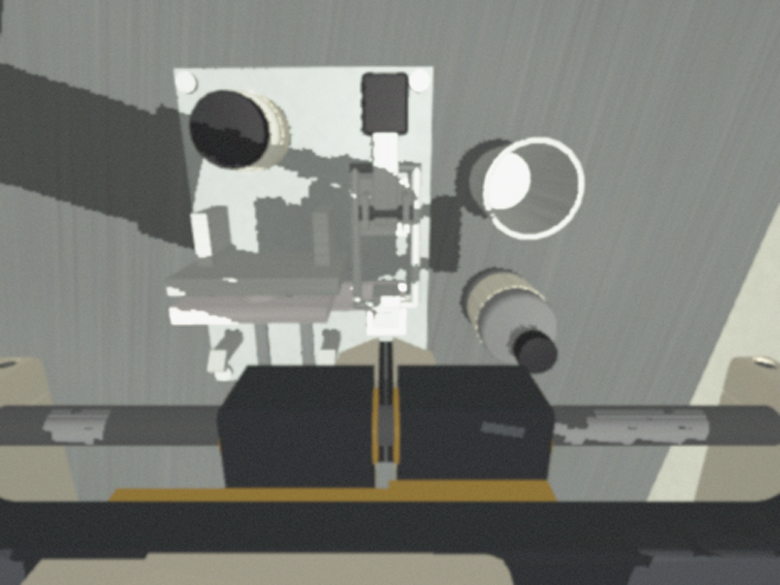

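Emit:
arm_command([
  {"tx": 0,"ty": -3,"tz": 0,"wx": 0,"wy": 0,"wz": 0,"jaw": -1},
  {"tx": 0,"ty": -3,"tz": 0,"wx": 0,"wy": 0,"wz": 0,"jaw": -1},
  {"tx": 0,"ty": -3,"tz": 0,"wx": 0,"wy": 0,"wz": 0,"jaw": -1},
  {"tx": 0,"ty": 0,"tz": 0,"wx": 0,"wy": 0,"wz": 0,"jaw": -1},
])

```text
time: 22.4
tool_pos: [636.8, -95.7, 278.2]
tcp_rot: [-3.003, 1.569, -2.822]
contact_force: [-0.1, -0.1, -0.2]
grip_width: 0.9
```

```bash
python3 st.py wrist:e2w:90:30:320:200 scene:e2:200:150:300:230
python3 - <<'E'
from ov import *
im=cv2.imread('pics/e2w_full.png');C=cam('wrist');s=6
lines=box(0,12,-55,55,14,124)+box(12,12.1,-30,30,14,30)+[((24.5,75,43.5),(24.5,125,43.5)),((29,88,46),(29,112,46))]
a=overlay(im,C,lines,s)
cv2.imwrite('pics/z4.png',cv2.convertScaleAbs(a[90*s:185*s,170*s:300*s],alpha=1.3,beta=-40))
E
```

```text
t 22.4 fx pos [[ 65.6 100.7 278.2]] F fx [ 0.04 -0.1  -0.16] w 0.9 q [-0.268  0.553  1.105 -0.001  1.485 -0.449]
tool axes in fx (cols)
 [[ 0.    -1.     0.002]
 [-0.002  0.002  1.   ]
 [-1.    -0.    -0.002]]
e2w scale 3.391304347826087
e2 scale 7.375
```

View pics/e2w.png

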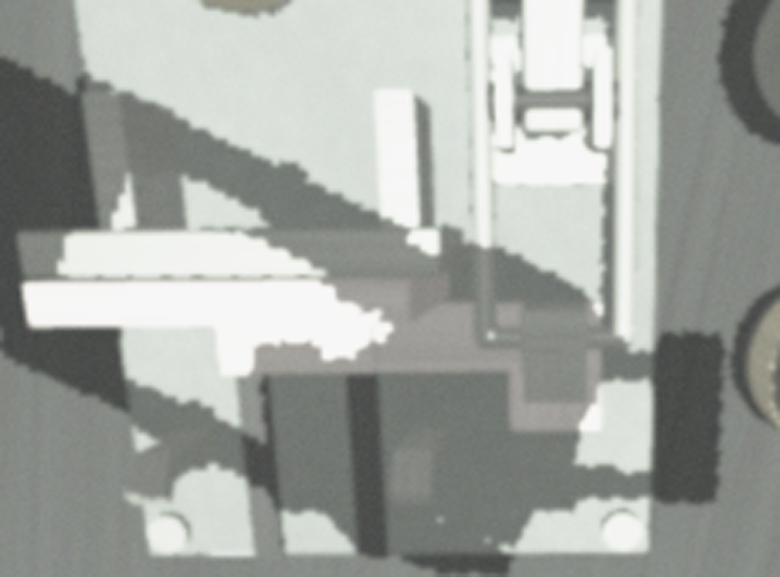

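View pics/z4.png

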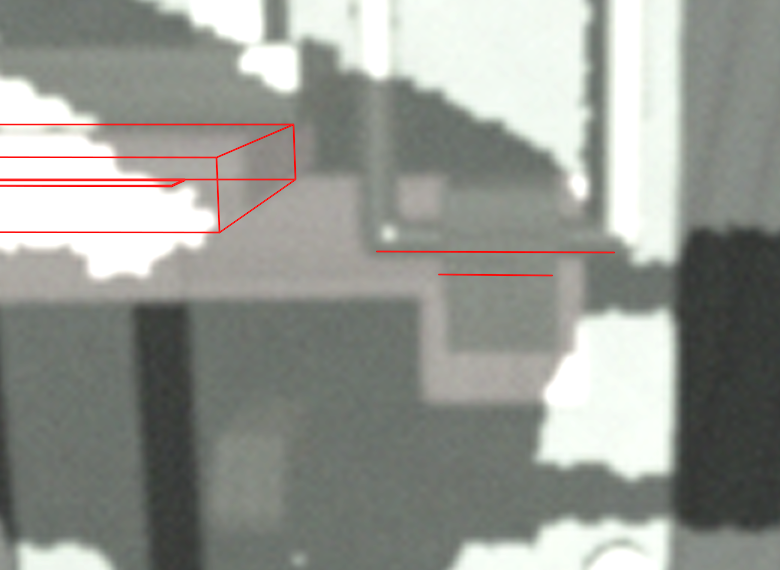

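View pics/e2.png

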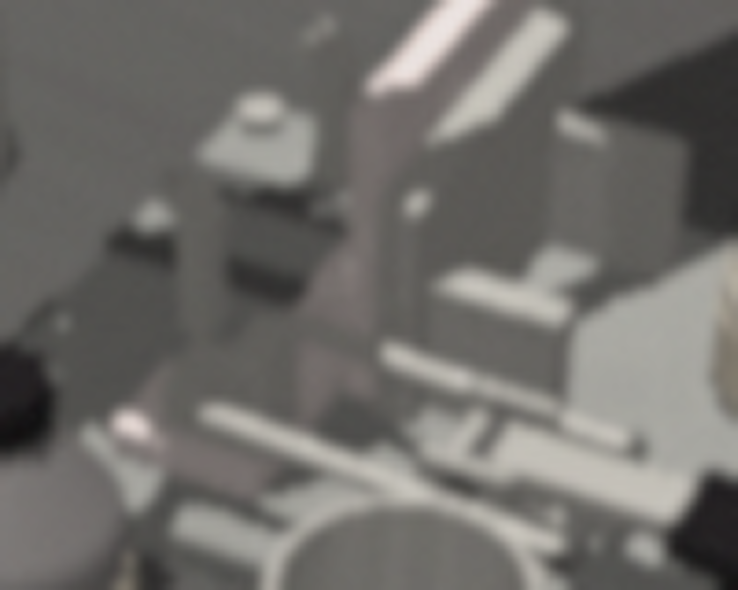

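```bash
python3 -c "
from plant import bot
print(bot.close_job())"
```

```text
the job is handed in; nothing more can be done
None
```

The plate stands flat on the fence, the loop is hooked on the keeper and the lever is shut. I handed the job in after about 22.5 s of the 64 s, with the arm clear of everything.

**Plate:** The first push, at the free edge, got the plate upright but left its foot several mm out from the fence. A second, lower push with a tilted tool pressed it flat. Contact was at about x = 11–12 and took some 17 N.

**Loop and lever:** I swung the lever to its stop, with about 22 N at the stop, and pushed the loop over until its bar lay on the keeper's floor. Then I pressed the lever down along its arc until it met a firm stop at 23 N. The fingertip was then at z ≈ 56, which matches the shut lever.

**Last checks:**
- **Pictures:** They show the lever level on its rest, the loop bar at about the keeper's seat, the jaw against the foot of the plate, and the plate flat on the fence. The bottle, tin, cup and jar look unmoved; I did not measure them.
- **Not measured:** I had no reading of the keeper spring's compression. I felt almost no resistance in the last part of the lever's travel before the stop. That the spring is loaded is inferred from the lever and jaw positions.

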